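Stow bench bottles in the caddy and latch its gate

TASK

Clear the bottle caddy first: put the eyepiece loupe and the small tape roll that were left in it into the shallow grey tray. Then stand every bottle and aerosol can from the open bench upright in the caddy (the bottle right at the back among the cables stays there), white bottles in the front bay next to the gate and tall cans in the back bay, without tipping any over. Finally push the caddy's gate shut until its catch holds it fully home.

Things in the scene. Friction and masses are not known exactly. Their poses are not given: they have to be found in the camera images.
- caddy: open-topped grey sheet-metal bottle caddy, fixed. Origin: centre of its underside, on the bench; z up; the gate side (front) faces its own -x. Inside 200 mm (own x) by 190 mm (own y); floor top 4 mm above the bench; back and side walls 4 mm thick, 14 mm high (16 mm with the rolled edge). A rail at own x = 0 along own y, 4 mm thick, top 14 mm above the bench, divides it into a front and a back bay
- front_bay (a point): centre of the front bay's floor, next to the gate (caddy x = -50 mm, 4 mm above the bench); axes as the caddy's. The bay is 98 mm in x by 190 mm in y: two bottles fit side by side at y = -45 and +45 mm
- back_bay (a point): centre of the back bay's floor (caddy x = +50 mm, 4 mm above the bench); axes as the caddy's; same size as the front bay: two cans fit side by side at y = -45 and +45 mm
- gate (a joint): angle of the aluminium gate on the caddy's front (rad): 0 = fully home, grows as it swings outward, limit 1.6. Panel 6 mm thick, reaching 189 mm from its upright hinge axis, 6 to 48 mm above the bench. It stays where it is left; in the last 0.08 rad a sprung roller catch at the free end resists with 2 to 4 N, then snaps past at about 0.025 rad and holds the gate at 0
- gate_outer (a point): point on the outer face of the gate (the face to push on), 140 mm from the hinge axis and 30 mm above the bench; its x axis is the gate's normal pointing inward (the closing direction), its y axis points from the hinge to the free end
- gate_hinge (a point): on the gate's upright hinge axis (caddy x = -108, y = -99 mm), 30 mm above the bench, axes as point gate_outer
- bits_tray: shallow grey plastic tray, fixed to the bench, 120 mm (own x) by 190 mm (own y), 22 mm high, walls and floor 3 mm thick. Origin: centre of its underside
- loupe_mid (a point): black eyepiece loupe, a round cup standing on its rim, 49 mm diameter at the foot and tapering slightly towards the top, 36 mm high; point: its centre, 18 mm above its underside; z axis is its axis
- tape_mid (a point): small amber tape roll lying flat, 52 mm outer diameter, 12 mm high; point: its centre, 6 mm above its underside; grip it round the outside (the hole is closed for the fingers)
- bottle_1_mid (a point): white round dispenser bottle, 118 mm tall, body 59 mm diameter up to 92 mm, cap 48 mm diameter above; 0.21 kg; point: its centre, 59 mm above its underside; z axis is its axis. May be absent
- bottle_2_mid (a point): another white dispenser bottle, the same. May be absent
- can_1_mid (a point): white aerosol can, 203 mm tall, body 52 mm diameter up to 168 mm, nozzle cap above; 0.34 kg; point: its axis at 100 mm above its underside; z axis is its axis. May be absent
- can_2_mid (a point): another aerosol can, the same. May be absent

How it is judged:
By the outcome, as a careful person would: the job done as asked, in the order asked, and still so for the second after the job is handed in, with the robot touching nothing.
Of bottle_1, bottle_2, can_1, can_2 only 3 to 4 are there at a start; the rules pass over those that are not, and their reading is None.
At some moment in a run one of loupe may be knocked a few centimetres aside while the robot is not near it.
It also fails if it takes over 210 s, if anything falls off the work surface, if the arm or the gripper's body presses on something with over 40 N, if the wrist force passes 120 N, or if a joint passes its speed limit or range.

ROBOT

A 7-joint arm with a two-finger parallel gripper is mounted at the origin on a cart in front of the work surface, level with it; the furniture and walls round the work are solid. World frame = base frame: x ahead of the robot, y to its left, z up, the work surface at z = 0. Lengths are in m, angles in rad, forces in N, time in s.
With the tool pointing down it reaches from about 0.4 to 0.85 m from the base axis. Payload 4.5 kg.
Tool frame: the origin (TCP) lies at the very end of the fingers, on their centre line; the grasp point (between the pads) lies 19 mm behind it; z points along the fingers, x is the direction in which the jaws open and shut, and the axes are right-handed (so a half turn about z gives the same grasp; the last joint's range is limited). The gripper opens to 88 mm and grips with 3 to 60 N. Pads are 18 mm wide; open, the fingers measure 123 mm over their backs; the gripper's body (75 mm by 187 mm) begins 45 mm behind the grasp point.
Start: joints at [-1.165, 0.689, -0.195, 1.565, 0.157, 0.902, -0.215], TCP at [0.227, 0.582, 0.239] pointing down, gripper open.
Joint ranges: [-3.01, 3.01], [-0.46, 2.08], [-1.47, 1.51], [0.13, 2.56], [-1, 4.14], [0.04, 2.09], [-2.66, 2.66]. Speed limits (rad/s): [2.57, 2.57, 3.14, 3.14, 3.14, 3.14, 3.14].

INTERFACE

Orientations are given as a unit quaternion [x, y, z, w].
In Python, from plant import * gives the robot as it stands.
- The arm moves only by the tool apply_moves, never from a script. Its argument "series" is a list of rows, each an object of numbers: "x", "y", "z": the shift along the tool's x, y, z in units of 80 cm (1.0 is 80 cm); "wx", "wy", "wz": the turn, a rotation vector about the tool's x, y, z in units of pi rad (1.0 is pi rad); "fingers": the opening, from -1 (shut) to 1 (fully open), so that 0 is half open. In form: [{"x": .., "y": .., "z": .., "wx": .., "wy": .., "wz": .., "fingers": ..}, ...]. A call has 1 to 8 rows; each row shifts and turns the pose as measured when the row begins, along the tool's axes as they then stand; what a row does not reach is not made up. A row lasts 1/8 s, in which the tool goes at most 62.5 mm and 10.7 degrees, less where a joint would pass 70% of its speed; a pose out of reach is approached as far as the arm can. A call with a number of a shift or a turn outside -1 to 1 is refused whole. A call with a gripper value outside its range is refused whole. The fingers move at their own pace and stop on an object; "force" is the grip in N (left out, the last holds). Time passes only in rows, so rows that do not move let the fingers close. It gives the time, the measured TCP pose, the force and the opening at its end, in the units of the state.
- get_state(): the state, without advancing time (a new reading comes with each control period).
- snapshot(name): name is "side" or "top"; returns (picture, depth): 384x512x3 uint8, red, green, blue; 384x512 float32, m along the optical axis (not along the pixel's ray), 0 where there is no reading.
- camera_model(name): a dict with "camera_matrix" (3x3 intrinsics, pixels), "world_from_camera" (4x4, takes a point from camera to world coordinates). Camera axes: x right, y up, looking along -z (the intrinsics and any distortion apply to the point x, -y, -z); pixel columns grow to the right and rows downward; lengths in m; the calibration is good to about 2 mm. A picture is of the moment at which its call begins. camera_model takes no time and is no camera call.
- finish_job(): hands the job in, once; it reports no verdict.
The state is a dict: "clock": time; "q": joint angles; "qd": joint speeds; "joint_torque": joint torques, N m; "tool_pos": TCP position; "eef_rot": TCP orientation; "contact_force": force on the tool from outside, world axes, zero at the start; "moment": the same for the moment, N m; "opening": opening from 0.0 (shut) to 1.0 (fully open).
Only numpy, scipy, OpenCV 4.12 (cv2) and the standard library are available. Lean on these libraries where they do the work, as an engineer would, in place of code of your own. Each camera call takes 0.05 s, during which the arm holds its last target. There are 200 camera calls.

## Working session

There is one attempt and no reset: what is moved stays moved. The work goes in short steps, Python scripts to look and compute and a tool call to move; the robot and the scene stay as the last step left them, time stands still between calls to the robot, and variables do not carry over. Pictures are saved under pics/ and viewed, about 12 in all and at most 16, crops included, and the job is handed in when it is done.

Besides the shell and the picture viewer there is one more tool, called after ">>>" as name(argument=value, ...), one argument or row to a line, values as JSON. apply_moves: Moves the arm, as the interface text tells. Its arguments: {"type":"object","properties":{"series":{"type":"array","items":{"type":"object","properties":{"x":{"type":"number"},"y":{"type":"number"},"z":{"type":"number"},"wx":{"type":"number"},"wy":{"type":"number"},"wz":{"type":"number"},"fingers":{"type":"number"}}}},"force":{"type":"number"}},"required":["series"]}

```bash
mkdir -p pics; cat > h.py <<'E'
from plant import *
import numpy as np, cv2
from scipy.spatial.transform import Rotation as R
def look(n,f=None):
    p,d=snapshot(n); m=camera_model(n)
    if f: cv2.imwrite('pics/'+f,cv2.cvtColor(p,cv2.COLOR_RGB2BGR))
    K=np.array(m['camera_matrix']);T=np.array(m['world_from_camera'])
    v,u=np.mgrid[0:d.shape[0],0:d.shape[1]]
    P=np.stack([(u-K[0,2])/K[0,0]*d,-(v-K[1,2])/K[1,1]*d,-d,np.ones_like(d)],-1)@T.T
    P=P[...,:3]; P[d==0]=np.nan
    return p,d,P
E
python3 - <<'E'
from h import *
for n in('top','side'):
    p,d,P=look(n,n+'0.png'); np.savez(n+'0.npz',p=p,d=d,P=P)
    m=camera_model(n);print({k:np.round(v,3).tolist() if not isinstance(v,str) else v for k,v in m.items()})
print(get_state())
E
```

```text
{'camera_matrix': [[498.888, 0.0, 255.074], [0.0, 498.888, 191.484], [0.0, 0.0, 1.0]], 'world_from_camera': [[-0.012, 0.991, -0.135, 0.318], [-1.0, -0.011, 0.008, -0.012], [0.007, 0.135, 0.991, 1.675], [0.0, 0.0, 0.0, 1.0]]}
{'camera_matrix': [[462.173, 0.0, 247.555], [0.0, 462.173, 186.113], [0.0, 0.0, 1.0]], 'world_from_camera': [[0.992, 0.085, -0.094, 0.44], [-0.125, 0.523, -0.843, -1.157], [-0.023, 0.848, 0.53, 0.816], [0.0, 0.0, 0.0, 1.0]]}
{'clock': 0.1, 'q': array([-1.16525394,  0.68991904, -0.19453359,  1.56620425,  0.15726294,
        0.90248626, -0.21512035]), 'qd': array([-0.0004367 , -0.00214518,  0.0020851 , -0.00215929, -0.00024895,
        0.0017847 ,  0.00015677]), 'joint_torque': array([-1.93793225e-03, -5.28509331e+01, -1.27127264e+00, -1.53838974e+01,
       -5.25904144e-02,  1.97735229e-03,  2.60230996e-05]), 'tool_pos': array([0.22684802, 0.58178791, 0.23798828]), 'eef_rot': array([ 8.25591337e-01,  5.64267915e-01, -6.50630149e-04,  4.90963205e-04]), 'contact_force': array([-0.04615625,  0.16123422, -0.20998083]), 'moment': array([ 0.03036504, -0.01493144, -0.00118753]), 'opening': 0.9981147792681453}
```

View pics/top0.png

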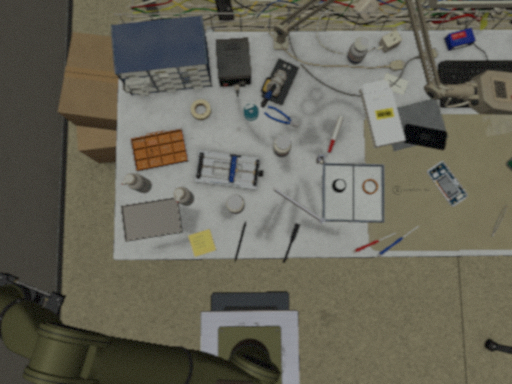

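View pics/side0.png

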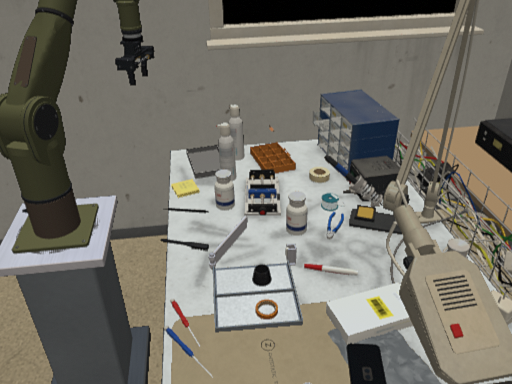

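Top view: caddy at (353,192) with the loupe at (340,185) and the tape at (370,186). The gate runs from its hinge at (322,218) to (275,190). Bottles are at (234,203) and (282,147), cans at (138,182) and (183,196), and the tray at (152,220). All four items are present.

```bash
cat >> h.py <<'E'
from scipy.optimize import least_squares
def pts(P,c,r,z0,z1):
    Q=P.reshape(-1,3);Q=Q[~np.isnan(Q[:,0])]
    return Q[(np.hypot(Q[:,0]-c[0],Q[:,1]-c[1])<r)&(Q[:,2]>z0)&(Q[:,2]<z1)]
def circ(Q,c,rad):
    s=least_squares(lambda p:np.hypot(Q[:,0]-p[0],Q[:,1]-p[1])-rad,c,loss='soft_l1',f_scale=.002)
    return s.x
E
python3 - <<'E'
from h import *
t=np.load('top0.npz')['P'];s=np.load('side0.npz')['P']
for n,(u,v) in dict(hinge=(322,218),gfree=(275,190),c00=(324,163),c10=(383,164),c11=(383,221),c01=(323,221),railT=(353,163),railB=(353,221),tr00=(122,206),tr10=(180,199),tr11=(183,234),tr01=(125,241)).items(): print(n,np.round(t[v,u],3))
for n,(u,v),z0,z1,zt,rad in [('b1',(234,203),.03,.088,.118,.0295),('b2',(282,147),.03,.088,.118,.0295),('c1',(136,183),.03,.16,.203,.026),('c2',(183,196),.03,.16,.203,.026),('loupe',(340,185),.012,.032,.036,.0235),('tape',(370,186),.006,.014,.016,.026)]:
    c=t[v,u,:2]
    A=pts(t,c,.06,z0,1);
    print(n,'px',np.round(t[v,u],3),'top-cam',len(A),np.round(A[A[:,2]>A[:,2].max()-.012].mean(0),3),'zmax',A[:,2].max().round(3))
    B=pts(s,c,.06,z0,z1); 
    if len(B)>8: print('   side circ',len(B),np.round(circ(B,c,rad),4))
for f in('top0','side0'):
    p=np.load(f+'.npz')['p'][...,::-1]
    q=p[150:240,262:392] if f=='top0' else p[210:335,195:310]
    cv2.imwrite('pics/z_%s.png'%f,cv2.resize(q,None,fx=5 if f=='top0' else 4,fy=5 if f=='top0' else 4,interpolation=cv2.INTER_CUBIC))
E
```

```text
hinge [ 0.45  -0.244  0.048]
gfree [ 0.545 -0.092  0.037]
c00 [ 0.639 -0.261  0.014]
c10 [ 0.634 -0.461  0.014]
c11 [ 0.44  -0.452  0.015]
c01 [ 0.439 -0.245  0.057]
railT [ 0.641 -0.363 -0.002]
railB [ 0.441 -0.352  0.013]
tr00 [0.5   0.418 0.018]
tr10 [0.5   0.2   0.194]
tr11 [ 0.406  0.217 -0.005]
tr01 [ 0.384  0.411 -0.004]
b1 px [0.495 0.042 0.11 ] top-cam 284 [0.498 0.039 0.118] zmax 0.126
   side circ 354 [0.4998 0.0419]
b2 px [ 0.671 -0.113  0.123] top-cam 313 [ 0.691 -0.117  0.12 ] zmax 0.128
   side circ 410 [ 0.692 -0.115]
c1 px [0.553 0.337 0.172] top-cam 381 [0.561 0.351 0.203] zmax 0.21
   side circ 396 [0.5702 0.3532]
c2 px [0.509 0.191 0.194] top-cam 288 [0.516 0.202 0.202] zmax 0.209
   side circ 519 [0.5242 0.2084]
loupe px [ 0.564 -0.313  0.011] top-cam 159 [ 0.559 -0.306  0.043] zmax 0.051
   side circ 223 [ 0.5648 -0.3091]
tape px [ 0.559 -0.415  0.01 ] top-cam 546 [ 0.559 -0.416  0.019] zmax 0.028
   side circ 293 [ 0.559  -0.4185]
```

View pics/z_top0.png

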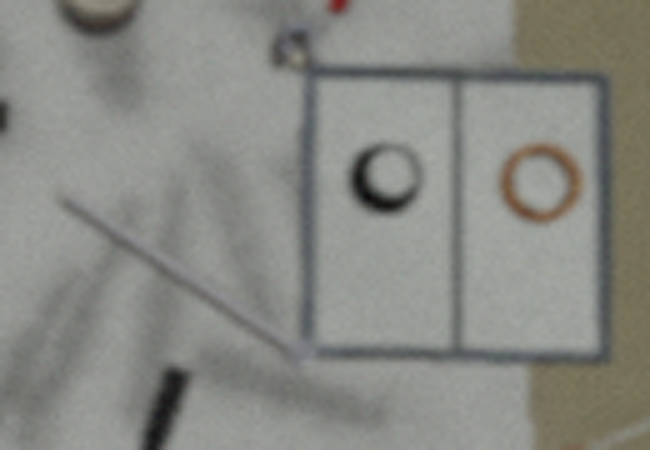

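Zoomed crop: caddy corners at crop px (310,72), (607,75), (605,357) and (308,352), rail at x≈457, and the gate line from (303,352) to (65,200), about 57° open. The catch post is at (292,48).

```bash
cat >> h.py <<'E'
def ray(n,u,v,z):
    m=camera_model(n);K=np.array(m['camera_matrix']);T=np.array(m['world_from_camera'])
    d=T[:3,:3]@np.array([(u-K[0,2])/K[0,0],-(v-K[1,2])/K[1,1],-1]);o=T[:3,3]
    return (o+d*(z-o[2])/d[2])[:2]
E
python3 - <<'E'
from h import *
f=lambda x,y,z:np.round(ray('top',262+(x+.5)/5-.5,150+(y+.5)/5-.5,z),4)
for n,a in dict(TL=(310,72,.015),TR=(607,75,.015),BR=(605,357,.015),BL=(308,352,.015),rT=(459,75,.014),rB=(456,354,.014),hinge=(303,352,.048),free=(62,199,.048),loupetop=(401,177,.036),tape=(541,184,.014)).items(): print(n,f(*a))
for n,uv in dict(a=(122,206),b=(180,199),c=(183,234),d=(125,241)).items(): print(n,ray('top',*uv,.022).round(3))
t=np.load('top0.npz')['P'];s=np.load('side0.npz')['P']
# cans: per-height slices, side view
for n,c in dict(c1=(.565,.352),c2=(.52,.205)).items():
  for z in(.03,.06,.09,.12,.15,.18):
    B=pts(s,c,.05,z,z+.025); print(n,z,len(B),np.round(circ(B,c,.026 if z<.16 else .02),4) if len(B)>8 else '',np.round(B.min(0),3),np.round(B.max(0),3))
  m=(t[...,2]>.185)&(np.hypot(t[...,0]-c[0],t[...,1]-c[1])<.05); v,u=np.nonzero(m);print(n,'top blob px',u.min(),u.max(),v.min(),v.max(),ray('top',u.mean(),v.mean(),.2).round(4))
# obstacles in workspace >.05 high
g=t[...,2]
for x0,x1,y0,y1 in[(.35,.75,-.5,.45)]:
  m=(g>.06)&(t[...,0]>x0)&(t[...,0]<x1)&(t[...,1]>y0)&(t[...,1]<y1)
  k,l,st,ce=cv2.connectedComponentsWithStats(m.astype(np.uint8))
  for i in range(1,k):
    if st[i,4]>15:print('obst',t[l==i].mean(0).round(3),'zmax',t[l==i][:,2].max().round(3),st[i])
E
```

```text
TL [ 0.6356 -0.2593]
TR [ 0.6314 -0.4608]
BR [ 0.4401 -0.4505]
BL [ 0.4457 -0.2522]
rT [ 0.6327 -0.3606]
rB [ 0.4433 -0.3512]
hinge [ 0.4432 -0.2441]
free [ 0.546  -0.0882]
loupetop [ 0.5599 -0.3146]
tape [ 0.5574 -0.413 ]
a [0.5   0.417]
b [0.521 0.225]
c [0.404 0.214]
d [0.383 0.405]
c1 0.03 58 [0.5706 0.3517] [0.56  0.317 0.03 ] [0.594 0.343 0.055]
c1 0.06 65 [0.5703 0.3527] [0.558 0.319 0.06 ] [0.595 0.346 0.085]
c1 0.09 77 [0.5684 0.3527] [0.548 0.319 0.09 ] [0.592 0.343 0.115]
c1 0.12 95 [0.5696 0.3532] [0.544 0.32  0.12 ] [0.594 0.353 0.145]
c1 0.15 68 [0.5697 0.3646] [0.552 0.328 0.151] [0.587 0.36  0.174]
c1 0.18 82 [0.5694 0.3596] [0.551 0.33  0.18 ] [0.585 0.379 0.203]
c1 top blob px 122 136 174 184 [0.5602 0.3501]
c2 0.03 68 [0.5249 0.2072] [0.499 0.177 0.03 ] [0.551 0.207 0.055]
c2 0.06 100 [0.5246 0.2073] [0.498 0.176 0.06 ] [0.548 0.206 0.085]
c2 0.09 105 [0.524  0.2078] [0.499 0.177 0.09 ] [0.55  0.209 0.115]
c2 0.12 113 [0.523  0.2085] [0.497 0.176 0.12 ] [0.547 0.215 0.145]
c2 0.15 84 [0.5224 0.2177] [0.505 0.179 0.15 ] [0.541 0.21  0.175]
c2 0.18 98 [0.5208 0.2129] [0.495 0.187 0.18 ] [0.539 0.219 0.203]
c2 top blob px 174 185 188 202 [0.5145 0.2012]
obst [ 0.685 -0.116  0.103] zmax 0.128 [274 134  18  21 286]
obst [0.699 0.348 0.111] zmax 0.118 [131 139  15   4  16]
obst [0.689 0.297 0.13 ] zmax 0.135 [149 141   9   4  28]
obst [0.56  0.341 0.154] zmax 0.21 [122 173  27  19 351]
obst [0.514 0.195 0.163] zmax 0.209 [174 187  19  18 270]
obst [0.495 0.038 0.105] zmax 0.126 [227 194  18  19 270]
```

```bash
cat >> h.py <<'E'
def go(x,y,z,yaw=0):
    """world target -> tool-frame shift (units of .8 m) and turn (units of pi); jaws at yaw"""
    st=get_state();Rc=R.from_quat(st['eef_rot']);Rt=R.from_euler('z',yaw,degrees=True)*R.from_quat([1,0,0,0])
    best=min([Rt,Rt*R.from_euler('z',180,degrees=True)],key=lambda r:(Rc.inv()*r).magnitude())
    w=(Rc.inv()*best).as_rotvec()/np.pi
    d=Rc.inv().apply(np.array([x,y,z])-st['tool_pos'])/.8
    print('shift',d.round(4),'turn',w.round(4),'pos',st['tool_pos'].round(4),'q7',st['q'][6].round(2),'F',st['contact_force'].round(1),'op',round(st['opening'],3),'t',st['clock'])
E
python3 - <<'E'
from h import *
for f in('top','side'):
    P=np.load(f+'0.npz')['P'].reshape(-1,3)
    m=(abs(P[:,2]-.34)<.07)&(np.hypot(P[:,0]-.227,P[:,1]-.582)<.2);Q=P[m];print(f,m.sum())
    if m.sum():
        e=np.array([.363,.931]);a=(Q[:,:2]-[.227,.582])@e;b=(Q[:,:2]-[.227,.582])@np.array([-.931,.363])
        for z in(.27,.3,.33,.36,.39):
            k=abs(Q[:,2]-z)<.015
            if k.any(): print(z,'jaw',a[k].min().round(3),a[k].max().round(3),'perp',b[k].min().round(3),b[k].max().round(3))
go(.561,-.311,.25,-2)
E
```

```text
top 844
0.3 jaw -0.089 0.081 perp -0.037 0.02
0.33 jaw -0.097 0.09 perp -0.038 0.012
0.36 jaw -0.096 0.085 perp -0.037 0.009
0.39 jaw -0.045 0.007 perp -0.039 -0.01
side 986
0.27 jaw -0.064 0.064 perp -0.014 0.013
0.3 jaw -0.091 0.084 perp -0.039 0.032
0.33 jaw -0.1 0.095 perp -0.04 0.032
0.36 jaw -0.095 0.068 perp -0.041 0.021
0.39 jaw -0.046 0.019 perp -0.041 0.033
shift [-0.8881  0.7945 -0.0135] turn [3.000e-04 4.000e-04 3.928e-01] pos [0.2268 0.5818 0.238 ] q7 -0.22 F [-0.   0.2 -0.2] op 0.998 t 0.1
```

>>> apply_moves(
  series=[
    {"wz": 0.058,"z": -0.01,"fingers": 1},
    {"wz": 0.058,"z": -0.01},
    {"wz": 0.058,"z": -0.01},
    {"wz": 0.058},
    {"wz": 0.058},
    {"wz": 0.058},
    {"wz": 0.05},
  ],
  force=15,
)

```text
schema error: expected keys x, y, z, wx, wy, wz, fingers
```

```bash
python3 -c "
from h import *
go(.561,-.311,.25,-2)"
```

```text
shift [-0.8881  0.7945 -0.0135] turn [3.000e-04 4.000e-04 3.928e-01] pos [0.2268 0.5818 0.238 ] q7 -0.22 F [-0.   0.2 -0.2] op 0.998 t 0.1
```

All keys are required.

>>> apply_moves(
  series=[
    {"x": 0,"y": 0,"z": -0.01,"wx": 0,"wy": 0,"wz": 0.058,"fingers": 1},
    {"x": 0,"y": 0,"z": -0.01,"wx": 0,"wy": 0,"wz": 0.058,"fingers": 1},
    {"x": 0,"y": 0,"z": -0.01,"wx": 0,"wy": 0,"wz": 0.058,"fingers": 1},
    {"x": 0,"y": 0,"z": 0,"wx": 0,"wy": 0,"wz": 0.058,"fingers": 1},
    {"x": 0,"y": 0,"z": 0,"wx": 0,"wy": 0,"wz": 0.058,"fingers": 1},
    {"x": 0,"y": 0,"z": 0,"wx": 0,"wy": 0,"wz": 0.058,"fingers": 1},
    {"x": 0,"y": 0,"z": 0,"wx": 0,"wy": 0,"wz": 0.05,"fingers": 1},
  ],
  force=15,
)

```text
clock: 0.98
tool_pos: [0.2258, 0.5791, 0.2591]
eef_rot: [0.999, -0.044, -0.002, 0.005]
contact_force: [-0.7, -0.1, -0.2]
opening: 0.996
```

```bash
python3 -c "
from h import *
go(.561,-.311,.25,-2)"
```

```text
shift [0.5157 1.0711 0.0198] turn [ 0.003   0.0012 -0.0171] pos [0.2258 0.5791 0.2591] q7 -1.24 F [-0.7 -0.1 -0.2] op 0.996 t 0.975
```

>>> apply_moves(
  series=[
    {"x": 0.06,"y": 0.05,"z": 0,"wx": 0,"wy": 0,"wz": -0.008,"fingers": 1},
    {"x": 0.06,"y": 0.05,"z": 0,"wx": 0,"wy": 0,"wz": -0.008,"fingers": 1},
    {"x": 0.06,"y": 0.05,"z": 0,"wx": 0,"wy": 0,"wz": 0,"fingers": 1},
    {"x": 0.06,"y": 0.05,"z": 0,"wx": 0,"wy": 0,"wz": 0,"fingers": 1},
    {"x": 0.06,"y": 0.05,"z": 0,"wx": 0,"wy": 0,"wz": 0,"fingers": 1},
    {"x": 0.06,"y": 0.05,"z": 0,"wx": 0,"wy": 0,"wz": 0,"fingers": 1},
    {"x": 0.03,"y": 0.07,"z": 0,"wx": 0,"wy": 0,"wz": 0,"fingers": 1},
    {"x": 0.02,"y": 0.07,"z": 0,"wx": 0,"wy": 0,"wz": 0,"fingers": 1},
  ],
)

```text
clock: 1.98
tool_pos: [0.5392, 0.2131, 0.2559]
eef_rot: [1.0, -0.011, -0.004, 0.005]
contact_force: [-0.0, 0.0, 0.6]
opening: 0.999
```

>>> apply_moves(
  series=[
    {"x": 0.01,"y": 0.077,"z": 0,"wx": 0,"wy": 0,"wz": 0,"fingers": 1},
    {"x": 0.01,"y": 0.077,"z": 0,"wx": 0,"wy": 0,"wz": 0,"fingers": 1},
    {"x": 0.0,"y": 0.077,"z": 0,"wx": 0,"wy": 0,"wz": 0,"fingers": 1},
    {"x": 0,"y": 0.077,"z": 0,"wx": 0,"wy": 0,"wz": 0,"fingers": 1},
    {"x": 0,"y": 0.077,"z": 0,"wx": 0,"wy": 0,"wz": 0,"fingers": 1},
    {"x": 0,"y": 0.077,"z": 0,"wx": 0,"wy": 0,"wz": 0,"fingers": 1},
  ],
)

```text
clock: 2.72
tool_pos: [0.5465, -0.1606, 0.2574]
eef_rot: [1.0, -0.01, -0.005, 0.005]
contact_force: [1.9, -0.4, -0.4]
opening: 1.001
```

```bash
python3 -c "
from h import *
go(.561,-.311,.20,-2)"
```

```text
shift [0.0228 0.1869 0.0733] turn [0.003  0.0032 0.0045] pos [ 0.5465 -0.1606  0.2574] q7 0.22 F [ 1.9 -0.4 -0.4] op 1.001 t 2.725
```

>>> apply_moves(
  series=[
    {"x": 0.011,"y": 0.077,"z": 0.02,"wx": 0.003,"wy": 0.003,"wz": 0.004,"fingers": 1},
    {"x": 0.011,"y": 0.077,"z": 0.02,"wx": 0,"wy": 0,"wz": 0,"fingers": 1},
    {"x": 0,"y": 0.033,"z": 0.03,"wx": 0,"wy": 0,"wz": 0,"fingers": 1},
  ],
)

```text
clock: 3.1
tool_pos: [0.5585, -0.313, 0.2033]
eef_rot: [1.0, -0.019, 0.001, 0.001]
contact_force: [-0.3, 1.4, -0.0]
opening: 0.997
```

```bash
cat >> h.py <<'E'
def loupe(P,c=(.562,-.311)):
    B=pts(P,c,.06,.012,.033); return len(B),(circ(B,B.mean(0)[:2]+[0,.01],.0235).round(4) if len(B)>8 else None)
E
python3 -c "
from h import *
p,d,P=look('side','s1.png');print(loupe(P))
p,d,P=look('top');print(loupe(P))
go(.561,-.311,.06,-2)"
```

```text
(216, array([ 0.5628, -0.3073]))
(77, array([ 0.5673, -0.31  ]))
shift [ 0.0075 -0.0018  0.1756] turn [ 0.0001  0.0014 -0.0018] pos [ 0.5555 -0.3122  0.2005] q7 0.44 F [-0.6 -0.3 -0. ] op 1.0 t 3.2
```

View pics/s1.png

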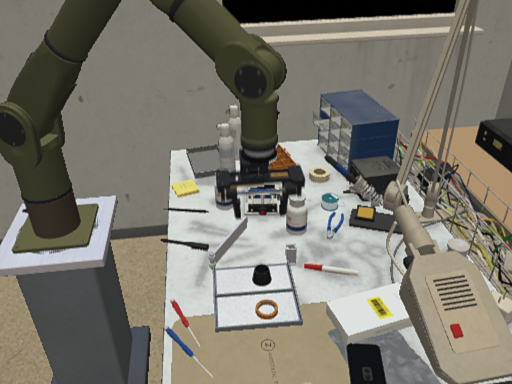

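The side view shows the arm above the caddy, the loupe unmoved at (262,275) and the tape at (267,309). Descending.

>>> apply_moves(
  series=[
    {"x": 0.008,"y": -0.002,"z": 0.07,"wx": 0,"wy": 0,"wz": 0,"fingers": 1},
    {"x": 0,"y": 0,"z": 0.07,"wx": 0,"wy": 0,"wz": 0,"fingers": 1},
    {"x": 0,"y": 0,"z": 0.05,"wx": 0,"wy": 0,"wz": 0,"fingers": 1},
    {"x": 0,"y": 0,"z": 0.03,"wx": 0,"wy": 0,"wz": 0,"fingers": 1},
    {"x": 0,"y": 0,"z": 0,"wx": 0,"wy": 0,"wz": 0,"fingers": 1},
  ],
)

```text
clock: 3.82
tool_pos: [0.5664, -0.303, 0.0221]
eef_rot: [1.0, -0.017, 0.0, -0.002]
contact_force: [0.1, -0.1, -0.4]
opening: 1.0
```

```bash
python3 -c "
from h import *
go(.562,-.31,.012,-2)"
```

```text
shift [-0.0052  0.0089  0.0126] turn [-0.0015 -0.0002  0.0003] pos [ 0.5664 -0.303   0.0221] q7 0.44 F [ 0.1 -0.1 -0.4] op 1.0 t 3.825
```

>>> apply_moves(
  series=[
    {"x": -0.005,"y": 0.009,"z": 0.008,"wx": 0,"wy": 0,"wz": 0,"fingers": 1},
    {"x": 0,"y": 0,"z": 0.004,"wx": 0,"wy": 0,"wz": 0,"fingers": 0},
    {"x": 0,"y": 0,"z": 0,"wx": 0,"wy": 0,"wz": 0,"fingers": -1},
    {"x": 0,"y": 0,"z": 0,"wx": 0,"wy": 0,"wz": 0,"fingers": -1},
    {"x": 0,"y": 0,"z": 0,"wx": 0,"wy": 0,"wz": 0,"fingers": -1},
    {"x": 0,"y": 0,"z": 0,"wx": 0,"wy": 0,"wz": 0,"fingers": -1},
  ],
  force=15,
)

```text
clock: 4.58
tool_pos: [0.5651, -0.3108, 0.0169]
eef_rot: [1.0, -0.017, 0.004, -0.001]
contact_force: [0.2, 0.4, 0.1]
opening: 0.48
```

>>> apply_moves(
  series=[
    {"x": 0,"y": 0,"z": 0,"wx": 0,"wy": 0,"wz": 0,"fingers": 0.5},
    {"x": 0,"y": 0,"z": 0.009,"wx": 0,"wy": 0,"wz": 0,"fingers": 0.5},
    {"x": 0,"y": 0,"z": 0.001,"wx": 0,"wy": 0,"wz": 0,"fingers": 0.5},
    {"x": 0,"y": 0,"z": 0,"wx": 0,"wy": 0,"wz": 0,"fingers": -1},
    {"x": 0,"y": 0,"z": 0,"wx": 0,"wy": 0,"wz": 0,"fingers": -1},
    {"x": 0,"y": 0,"z": 0,"wx": 0,"wy": 0,"wz": 0,"fingers": -1},
    {"x": 0,"y": 0,"z": 0,"wx": 0,"wy": 0,"wz": 0,"fingers": -1},
  ],
  force=20,
)

```text
clock: 5.45
tool_pos: [0.5651, -0.3106, 0.008]
eef_rot: [1.0, -0.016, 0.004, -0.001]
contact_force: [0.2, 0.5, -0.2]
opening: 0.511
```

>>> apply_moves(
  series=[
    {"x": 0,"y": 0,"z": -0.03,"wx": 0,"wy": 0,"wz": 0,"fingers": -1},
    {"x": 0,"y": 0,"z": -0.06,"wx": 0,"wy": 0,"wz": 0,"fingers": -1},
    {"x": 0,"y": 0,"z": -0.077,"wx": 0,"wy": 0,"wz": 0,"fingers": -1},
    {"x": 0,"y": 0,"z": -0.077,"wx": 0,"wy": 0,"wz": 0,"fingers": -1},
    {"x": 0,"y": 0,"z": -0.06,"wx": 0,"wy": 0,"wz": 0,"fingers": -1},
  ],
)

```text
clock: 6.08
tool_pos: [0.561, -0.3098, 0.2537]
eef_rot: [1.0, -0.016, -0.001, -0.004]
contact_force: [1.7, -0.6, -0.2]
opening: 0.517
```

```bash
python3 -c "
from h import *
go(.434,.278,.25,-2)"
```

```text
shift [-0.1827 -0.7291  0.0102] turn [-0.0023  0.0006  0.0007] pos [ 0.561  -0.3098  0.2537] q7 0.44 F [ 1.7 -0.6 -0.2] op 0.517 t 6.075
```

>>> apply_moves(
  series=[
    {"x": -0.01,"y": -0.077,"z": 0,"wx": 0,"wy": 0,"wz": 0,"fingers": -1},
    {"x": -0.018,"y": -0.075,"z": 0,"wx": 0,"wy": 0,"wz": 0,"fingers": -1},
    {"x": -0.018,"y": -0.075,"z": 0,"wx": 0,"wy": 0,"wz": 0,"fingers": -1},
    {"x": -0.018,"y": -0.075,"z": 0,"wx": 0,"wy": 0,"wz": 0,"fingers": -1},
    {"x": -0.018,"y": -0.075,"z": 0,"wx": 0,"wy": 0,"wz": 0,"fingers": -1},
    {"x": -0.018,"y": -0.075,"z": 0,"wx": 0,"wy": 0,"wz": 0,"fingers": -1},
    {"x": -0.018,"y": -0.075,"z": 0,"wx": 0,"wy": 0,"wz": 0,"fingers": -1},
    {"x": -0.018,"y": -0.075,"z": 0,"wx": 0,"wy": 0,"wz": 0,"fingers": -1},
  ],
)

```text
clock: 7.08
tool_pos: [0.4729, 0.176, 0.2604]
eef_rot: [1.0, -0.022, 0.008, -0.0]
contact_force: [1.5, -0.3, 0.7]
opening: 0.516
```

>>> apply_moves(
  series=[
    {"x": -0.018,"y": -0.075,"z": 0,"wx": 0,"wy": 0,"wz": 0,"fingers": -1},
    {"x": -0.018,"y": -0.075,"z": 0,"wx": 0,"wy": 0,"wz": 0,"fingers": -1},
    {"x": 0,"y": 0,"z": 0,"wx": 0,"wy": 0,"wz": -0.059,"fingers": -1},
    {"x": 0,"y": 0,"z": 0,"wx": 0,"wy": 0,"wz": -0.059,"fingers": -1},
    {"x": 0,"y": 0,"z": 0,"wx": 0,"wy": 0,"wz": -0.059,"fingers": -1},
    {"x": 0,"y": 0,"z": 0,"wx": 0,"wy": 0,"wz": -0.059,"fingers": -1},
    {"x": 0,"y": 0,"z": 0,"wx": 0,"wy": 0,"wz": -0.059,"fingers": -1},
    {"x": 0,"y": 0,"z": 0,"wx": 0,"wy": 0,"wz": -0.059,"fingers": -1},
  ],
)

```text
clock: 8.07
tool_pos: [0.4439, 0.3074, 0.2607]
eef_rot: [0.857, 0.516, 0.008, 0.003]
contact_force: [0.2, 0.5, -0.2]
opening: 0.514
```

```bash
python3 -c "
from h import *
go(.434,.278,.25,96)"
```

```text
shift [-0.0384  0.0061  0.013 ] turn [ 0.0052 -0.0021 -0.1883] pos [0.4439 0.3074 0.2607] q7 0.22 F [ 0.2  0.5 -0.2] op 0.514 t 8.075
```

>>> apply_moves(
  series=[
    {"x": 0,"y": 0,"z": 0,"wx": 0.005,"wy": -0.002,"wz": -0.059,"fingers": -1},
    {"x": 0,"y": 0,"z": 0,"wx": 0,"wy": 0,"wz": -0.059,"fingers": -1},
    {"x": 0,"y": 0,"z": 0,"wx": 0,"wy": 0,"wz": -0.059,"fingers": -1},
    {"x": 0,"y": 0,"z": 0,"wx": 0,"wy": 0,"wz": -0.011,"fingers": -1},
  ],
)

```text
clock: 8.57
tool_pos: [0.4437, 0.3062, 0.2609]
eef_rot: [0.668, 0.745, 0.001, -0.001]
contact_force: [-0.1, 0.7, -0.1]
opening: 0.511
```

```bash
python3 -c "
from h import *
go(.434,.278,.05,96)"
```

```text
shift [-0.0345 -0.016   0.2636] turn [ 0.0001 -0.0009  0.0014] pos [0.4437 0.3062 0.2609] q7 0.71 F [-0.1  0.7 -0.1] op 0.511 t 8.575
```

>>> apply_moves(
  series=[
    {"x": -0.034,"y": -0.016,"z": 0.03,"wx": 0,"wy": 0,"wz": 0,"fingers": -1},
    {"x": 0,"y": 0,"z": 0.07,"wx": 0,"wy": 0,"wz": 0,"fingers": -1},
    {"x": 0,"y": 0,"z": 0.07,"wx": 0,"wy": 0,"wz": 0,"fingers": -1},
    {"x": 0,"y": 0,"z": 0.06,"wx": 0,"wy": 0,"wz": 0,"fingers": -1},
    {"x": 0,"y": 0,"z": 0.04,"wx": 0,"wy": 0,"wz": 0,"fingers": -1},
    {"x": 0,"y": 0,"z": 0,"wx": 0,"wy": 0,"wz": 0,"fingers": -1},
  ],
)

```text
clock: 9.32
tool_pos: [0.438, 0.2798, 0.0413]
eef_rot: [0.673, 0.739, 0.005, 0.001]
contact_force: [0.3, 0.1, 1.2]
opening: 0.512
```

```bash
python3 -c "
from h import *
go(.434,.278,.01,96)"
```

```text
shift [-0.0021 -0.0055  0.0391] turn [ 0.0029 -0.0019 -0.0037] pos [0.438  0.2798 0.0413] q7 0.52 F [0.3 0.1 1.2] op 0.512 t 9.325
```

>>> apply_moves(
  series=[
    {"x": -0.002,"y": -0.006,"z": 0.02,"wx": 0.003,"wy": -0.002,"wz": -0.003,"fingers": -1},
    {"x": 0,"y": 0,"z": 0.015,"wx": 0,"wy": 0,"wz": 0,"fingers": -1},
    {"x": 0,"y": 0,"z": 0.002,"wx": 0,"wy": 0,"wz": 0,"fingers": -1},
    {"x": 0,"y": 0,"z": 0,"wx": 0,"wy": 0,"wz": 0,"fingers": -1},
  ],
)

```text
clock: 9.82
tool_pos: [0.4353, 0.2793, 0.013]
eef_rot: [0.671, 0.742, 0.002, 0.001]
contact_force: [0.3, 0.3, -0.1]
opening: 0.517
```

>>> apply_moves(
  series=[
    {"x": 0,"y": 0,"z": 0.005,"wx": 0,"wy": 0,"wz": 0,"fingers": -1},
    {"x": 0,"y": 0,"z": 0,"wx": 0,"wy": 0,"wz": 0,"fingers": -1},
    {"x": 0,"y": 0,"z": 0,"wx": 0,"wy": 0,"wz": 0,"fingers": 0.25},
    {"x": 0,"y": 0,"z": 0,"wx": 0,"wy": 0,"wz": 0,"fingers": 0.25},
    {"x": 0,"y": 0,"z": -0.02,"wx": 0,"wy": 0,"wz": 0,"fingers": 0.25},
    {"x": 0,"y": 0,"z": -0.07,"wx": 0,"wy": 0,"wz": 0,"fingers": 0.25},
    {"x": 0,"y": 0,"z": -0.077,"wx": 0,"wy": 0,"wz": 0,"fingers": 1},
    {"x": 0,"y": 0,"z": -0.077,"wx": 0,"wy": 0,"wz": 0,"fingers": 1},
  ],
)

```text
clock: 10.82
tool_pos: [0.433, 0.2773, 0.2085]
eef_rot: [0.67, 0.742, -0.001, 0.001]
contact_force: [0.7, 0.2, -0.0]
opening: 0.825
```

>>> apply_moves(
  series=[
    {"x": 0,"y": 0,"z": -0.077,"wx": 0,"wy": 0,"wz": 0.059,"fingers": 1},
    {"x": 0,"y": 0,"z": 0,"wx": 0,"wy": 0,"wz": 0.059,"fingers": 1},
    {"x": 0,"y": 0,"z": 0,"wx": 0,"wy": 0,"wz": 0.059,"fingers": 1},
    {"x": 0,"y": 0,"z": 0,"wx": 0,"wy": 0,"wz": 0.059,"fingers": 1},
    {"x": 0,"y": 0,"z": 0,"wx": 0,"wy": 0,"wz": 0.059,"fingers": 1},
    {"x": 0,"y": 0,"z": 0,"wx": 0,"wy": 0,"wz": 0.059,"fingers": 1},
    {"x": 0,"y": 0,"z": 0,"wx": 0,"wy": 0,"wz": 0.059,"fingers": 1},
    {"x": 0,"y": 0,"z": 0,"wx": 0,"wy": 0,"wz": 0.059,"fingers": 1},
  ],
)

```text
clock: 11.82
tool_pos: [0.4313, 0.2766, 0.2852]
eef_rot: [0.996, 0.084, 0.006, -0.005]
contact_force: [-0.2, 0.7, -0.0]
opening: 0.997
```

```bash
python3 -c "
from h import *
go(.558,-.416,.25,-2)"
```

```text
shift [0.01   0.8803 0.0367] turn [-0.0031 -0.004   0.0649] pos [0.4313 0.2766 0.2852] q7 -0.49 F [-0.2  0.7 -0. ] op 0.997 t 11.825
```

>>> apply_moves(
  series=[
    {"x": 0,"y": 0,"z": 0,"wx": -0.003,"wy": -0.004,"wz": 0.059,"fingers": 1},
    {"x": 0.03,"y": 0.07,"z": 0,"wx": 0,"wy": 0,"wz": 0.006,"fingers": 1},
    {"x": 0.03,"y": 0.07,"z": 0,"wx": 0,"wy": 0,"wz": 0,"fingers": 1},
    {"x": 0.03,"y": 0.07,"z": 0,"wx": 0,"wy": 0,"wz": 0,"fingers": 1},
    {"x": 0.03,"y": 0.07,"z": 0,"wx": 0,"wy": 0,"wz": 0,"fingers": 1},
    {"x": 0.03,"y": 0.07,"z": 0,"wx": 0,"wy": 0,"wz": 0,"fingers": 1},
    {"x": 0.03,"y": 0.07,"z": 0,"wx": 0,"wy": 0,"wz": 0,"fingers": 1},
    {"x": 0,"y": 0.077,"z": 0,"wx": 0,"wy": 0,"wz": 0,"fingers": 1},
  ],
)

```text
clock: 12.82
tool_pos: [0.5644, -0.1259, 0.2909]
eef_rot: [1.0, -0.009, 0.002, -0.006]
contact_force: [0.6, -0.3, -0.2]
opening: 1.001
```

>>> apply_moves(
  series=[
    {"x": 0,"y": 0.077,"z": 0,"wx": 0,"wy": 0,"wz": 0,"fingers": 1},
    {"x": 0,"y": 0.077,"z": 0,"wx": 0,"wy": 0,"wz": 0,"fingers": 1},
    {"x": 0,"y": 0.077,"z": 0,"wx": 0,"wy": 0,"wz": 0,"fingers": 1},
    {"x": 0,"y": 0.077,"z": 0.02,"wx": 0,"wy": 0,"wz": 0,"fingers": 1},
    {"x": 0,"y": 0.05,"z": 0.04,"wx": 0,"wy": 0,"wz": 0,"fingers": 1},
  ],
)

```text
clock: 13.45
tool_pos: [0.5576, -0.4183, 0.2473]
eef_rot: [1.0, -0.01, 0.007, -0.006]
contact_force: [1.0, 0.3, -0.8]
opening: 0.998
```

```bash
python3 -c "
from h import *
p,d,P=look('side')
go(.558,-.416,.05,-2)"
```

```text
shift [ 0.0048 -0.0064  0.2392] turn [-0.0035 -0.0016  0.0032] pos [ 0.553  -0.4231  0.2413] q7 0.6 F [-0.3 -5.2 -2.5] op 0.994 t 13.5
```

>>> apply_moves(
  series=[
    {"x": 0.005,"y": -0.006,"z": 0.05,"wx": -0.003,"wy": -0.002,"wz": 0.003,"fingers": 1},
    {"x": 0,"y": 0,"z": 0.07,"wx": 0,"wy": 0,"wz": 0,"fingers": 1},
    {"x": 0,"y": 0,"z": 0.07,"wx": 0,"wy": 0,"wz": 0,"fingers": 1},
    {"x": 0,"y": 0,"z": 0.06,"wx": 0,"wy": 0,"wz": 0,"fingers": 1},
    {"x": 0,"y": 0,"z": 0.01,"wx": 0,"wy": 0,"wz": 0,"fingers": 1},
    {"x": 0,"y": 0,"z": 0,"wx": 0,"wy": 0,"wz": 0,"fingers": 1},
  ],
)

```text
clock: 14.25
tool_pos: [0.5572, -0.4185, 0.0347]
eef_rot: [1.0, -0.019, 0.002, -0.002]
contact_force: [-0.4, -0.0, 0.0]
opening: 1.003
```

```bash
python3 -c "
from h import *
go(.558,-.416,.008,-2)"
```

```text
shift [ 0.0007 -0.003   0.0333] turn [-0.0013 -0.0013 -0.0013] pos [ 0.5572 -0.4185  0.0347] q7 0.58 F [-0.4 -0.   0. ] op 1.003 t 14.25
```

>>> apply_moves(
  series=[
    {"x": 0.001,"y": -0.003,"z": 0.02,"wx": -0.001,"wy": -0.001,"wz": -0.001,"fingers": 1},
    {"x": 0,"y": 0,"z": 0.012,"wx": 0,"wy": 0,"wz": 0,"fingers": 1},
    {"x": 0,"y": 0,"z": 0.003,"wx": 0,"wy": 0,"wz": 0,"fingers": 0.3},
    {"x": 0,"y": 0,"z": 0,"wx": 0,"wy": 0,"wz": 0,"fingers": -1},
    {"x": 0,"y": 0,"z": 0,"wx": 0,"wy": 0,"wz": 0,"fingers": -1},
    {"x": 0,"y": 0,"z": 0,"wx": 0,"wy": 0,"wz": 0,"fingers": -1},
    {"x": 0,"y": 0,"z": 0,"wx": 0,"wy": 0,"wz": 0,"fingers": -1},
  ],
  force=20,
)

```text
clock: 15.12
tool_pos: [0.5616, -0.4181, 0.0112]
eef_rot: [1.0, -0.018, 0.004, 0.002]
contact_force: [-0.3, 0.1, -1.0]
opening: 0.567
```

>>> apply_moves(
  series=[
    {"x": 0,"y": 0,"z": 0,"wx": 0,"wy": 0,"wz": 0,"fingers": 0.5},
    {"x": 0,"y": 0,"z": 0.005,"wx": 0,"wy": 0,"wz": 0,"fingers": 0.5},
    {"x": 0,"y": 0,"z": 0,"wx": 0,"wy": 0,"wz": 0,"fingers": -1},
    {"x": 0,"y": 0,"z": 0,"wx": 0,"wy": 0,"wz": 0,"fingers": -1},
    {"x": 0,"y": 0,"z": 0,"wx": 0,"wy": 0,"wz": 0,"fingers": -1},
    {"x": 0,"y": 0,"z": 0,"wx": 0,"wy": 0,"wz": 0,"fingers": -1},
    {"x": 0,"y": 0,"z": -0.02,"wx": 0,"wy": 0,"wz": 0,"fingers": -1},
    {"x": 0,"y": 0,"z": -0.05,"wx": 0,"wy": 0,"wz": 0,"fingers": -1},
  ],
  force=20,
)

```text
clock: 16.12
tool_pos: [0.5591, -0.4164, 0.0618]
eef_rot: [1.0, -0.018, 0.002, 0.0]
contact_force: [0.3, -0.4, -0.0]
opening: 0.579
```

```bash
python3 -c "
from h import *
p,d,P=look('side')
cv2.imwrite('pics/s2.png',cv2.resize(p[190:340,150:340,::-1],None,fx=3,fy=3))
go(.558,-.416,.008,-2)"
```

```text
shift [-0.0068 -0.0042  0.076 ] turn [ 0.0021 -0.0039 -0.0003] pos [ 0.5626 -0.4191  0.0689] q7 0.57 F [ 0.5 -0.8  2.5] op 0.576 t 16.175
```

View pics/s2.png

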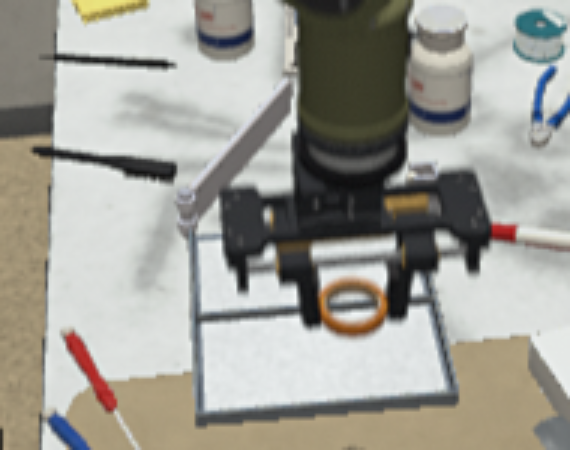

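The tape is held level, at crop (352,305). Now carrying it to the tray.

>>> apply_moves(
  series=[
    {"x": 0,"y": 0,"z": -0.077,"wx": 0.002,"wy": -0.003,"wz": 0,"fingers": -1},
    {"x": 0,"y": 0,"z": -0.077,"wx": 0,"wy": 0,"wz": 0,"fingers": -1},
    {"x": 0,"y": -0.05,"z": -0.06,"wx": 0,"wy": 0,"wz": 0,"fingers": -1},
    {"x": 0,"y": -0.077,"z": -0.01,"wx": 0,"wy": 0,"wz": 0,"fingers": -1},
    {"x": -0.012,"y": -0.077,"z": 0,"wx": 0,"wy": 0,"wz": 0,"fingers": -1},
    {"x": -0.012,"y": -0.077,"z": 0,"wx": 0,"wy": 0,"wz": 0,"fingers": -1},
    {"x": -0.012,"y": -0.077,"z": 0,"wx": 0,"wy": 0,"wz": 0,"fingers": -1},
    {"x": -0.012,"y": -0.077,"z": 0,"wx": 0,"wy": 0,"wz": 0,"fingers": -1},
  ],
)

```text
clock: 17.18
tool_pos: [0.5392, -0.073, 0.2556]
eef_rot: [1.0, -0.024, 0.011, 0.005]
contact_force: [1.4, 0.7, 0.1]
opening: 0.573
```

>>> apply_moves(
  series=[
    {"x": -0.016,"y": -0.077,"z": 0,"wx": 0,"wy": 0,"wz": 0,"fingers": -1},
    {"x": -0.016,"y": -0.077,"z": 0,"wx": 0,"wy": 0,"wz": 0,"fingers": -1},
    {"x": -0.016,"y": -0.077,"z": 0,"wx": 0,"wy": 0,"wz": 0,"fingers": -1},
    {"x": -0.016,"y": -0.077,"z": 0,"wx": 0,"wy": 0,"wz": 0,"fingers": -1},
    {"x": -0.016,"y": -0.077,"z": 0,"wx": 0,"wy": 0,"wz": 0,"fingers": -1},
    {"x": -0.016,"y": -0.077,"z": 0,"wx": 0,"wy": 0,"wz": 0,"fingers": -1},
    {"x": 0,"y": 0,"z": 0,"wx": 0,"wy": 0,"wz": -0.059,"fingers": -1},
    {"x": 0,"y": 0,"z": 0,"wx": 0,"wy": 0,"wz": -0.059,"fingers": -1},
  ],
)

```text
clock: 18.18
tool_pos: [0.4781, 0.3065, 0.2601]
eef_rot: [0.986, 0.165, 0.019, 0.003]
contact_force: [0.6, 0.3, -0.4]
opening: 0.572
```

>>> apply_moves(
  series=[
    {"x": 0,"y": 0,"z": 0,"wx": 0,"wy": 0,"wz": -0.059,"fingers": -1},
    {"x": 0,"y": 0,"z": 0,"wx": 0,"wy": 0,"wz": -0.059,"fingers": -1},
    {"x": 0,"y": 0,"z": 0,"wx": 0,"wy": 0,"wz": -0.059,"fingers": -1},
    {"x": 0,"y": 0,"z": 0,"wx": 0,"wy": 0,"wz": -0.059,"fingers": -1},
    {"x": 0,"y": 0,"z": 0,"wx": 0,"wy": 0,"wz": -0.059,"fingers": -1},
    {"x": 0,"y": 0,"z": 0,"wx": 0,"wy": 0,"wz": -0.059,"fingers": -1},
    {"x": 0,"y": 0,"z": 0,"wx": 0,"wy": 0,"wz": -0.059,"fingers": -1},
  ],
)

```text
clock: 19.05
tool_pos: [0.4787, 0.3068, 0.2681]
eef_rot: [0.681, 0.732, 0.018, 0.016]
contact_force: [0.8, 0.2, -0.4]
opening: 0.571
```

```bash
python3 -c "
from h import *
go(.470,.352,.06,96)"
```

```text
shift [ 0.0567 -0.0193  0.2596] turn [ 0.0153 -0.0002 -0.0104] pos [0.4787 0.3068 0.2681] q7 0.7 F [ 0.8  0.2 -0.4] op 0.571 t 19.05
```

>>> apply_moves(
  series=[
    {"x": 0.05,"y": -0.018,"z": 0,"wx": 0.015,"wy": 0,"wz": -0.01,"fingers": -1},
    {"x": 0.007,"y": 0,"z": 0.04,"wx": 0,"wy": 0,"wz": 0,"fingers": -1},
    {"x": 0,"y": 0,"z": 0.07,"wx": 0,"wy": 0,"wz": 0,"fingers": -1},
    {"x": 0,"y": 0,"z": 0.07,"wx": 0,"wy": 0,"wz": 0,"fingers": -1},
    {"x": 0,"y": 0,"z": 0.07,"wx": 0,"wy": 0,"wz": 0,"fingers": -1},
    {"x": 0,"y": 0,"z": 0,"wx": 0,"wy": 0,"wz": 0,"fingers": -1},
  ],
)

```text
clock: 19.8
tool_pos: [0.467, 0.3545, 0.0705]
eef_rot: [0.67, 0.742, 0.008, 0.002]
contact_force: [0.3, 0.4, -0.3]
opening: 0.572
```

```bash
python3 -c "
from h import *
go(.468,.352,.01,96)
p,d,P=look('top');cv2.imwrite('pics/t2.png',cv2.resize(p[150:250,100:250,::-1],None,fx=4,fy=4))
"
```

```text
shift [-0.0037 -0.0002  0.0757] turn [ 0.0046 -0.0021 -0.0008] pos [0.467  0.3545 0.0705] q7 0.55 F [ 0.3  0.4 -0.3] op 0.572 t 19.8
```

View pics/t2.png

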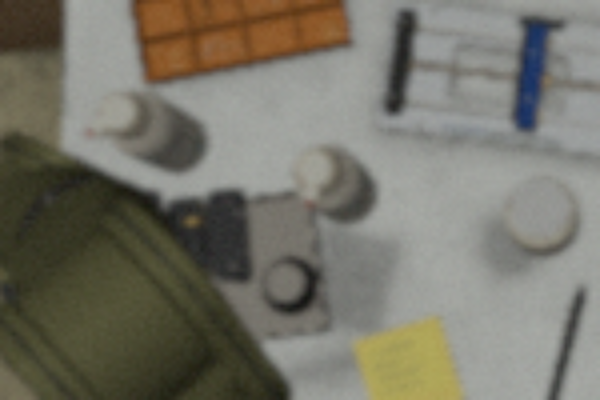

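The loupe stands in the tray at crop (290,285). The gripper is above the tray's other half and clear of the cans.

>>> apply_moves(
  series=[
    {"x": -0.003,"y": 0,"z": 0.04,"wx": 0.004,"wy": -0.002,"wz": 0,"fingers": -1},
    {"x": 0,"y": 0,"z": 0.03,"wx": 0,"wy": 0,"wz": 0,"fingers": -1},
    {"x": 0,"y": 0,"z": 0.005,"wx": 0,"wy": 0,"wz": 0,"fingers": -1},
    {"x": 0,"y": 0,"z": 0,"wx": 0,"wy": 0,"wz": 0,"fingers": -1},
  ],
)

```text
clock: 20.35
tool_pos: [0.4777, 0.3604, 0.0251]
eef_rot: [0.671, 0.741, 0.014, 0.002]
contact_force: [-1.1, 0.1, -0.6]
opening: 0.575
```

>>> apply_moves(
  series=[
    {"x": 0,"y": 0,"z": -0.02,"wx": 0.008,"wy": -0.002,"wz": 0,"fingers": -1},
    {"x": -0.003,"y": -0.03,"z": 0,"wx": 0,"wy": 0,"wz": 0,"fingers": -1},
    {"x": 0,"y": 0,"z": 0,"wx": 0,"wy": 0,"wz": 0,"fingers": -1},
  ],
)

```text
clock: 20.72
tool_pos: [0.4564, 0.3577, 0.048]
eef_rot: [0.671, 0.741, 0.008, -0.003]
contact_force: [-0.1, 0.1, -0.2]
opening: 0.576
```

```bash
python3 -c "
from h import *
go(.453,.353,.01,96)
p,d,P=look('side');cv2.imwrite('pics/s3.png',cv2.resize(p[90:220,150:300,::-1],None,fx=4,fy=4))
"
```

```text
shift [-0.0061 -0.0051  0.0474] turn [ 0.0021 -0.0048 -0.0017] pos [0.4564 0.3577 0.048 ] q7 0.52 F [-0.1  0.1 -0.2] op 0.576 t 20.725
```

View pics/s3.png

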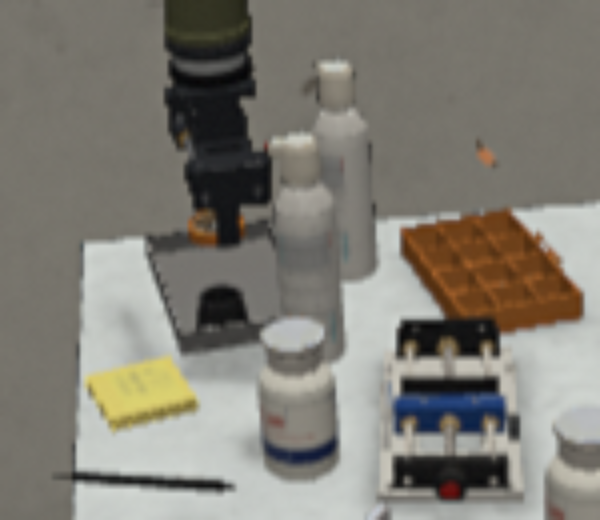

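The loupe stands in the tray and the tape hangs at crop (215,225), about 7 mm to the robot side of the fingers. The last descent probably met the tray's end wall with the outer finger, so I'm shifting to (0.472, 0.338).

```bash
python3 -c "
from h import *
go(.472,.338,.01,96)"
```

```text
shift [-0.0274  0.0138  0.0475] turn [ 0.0031 -0.0051 -0.0022] pos [0.4586 0.3581 0.0483] q7 0.52 F [ 0.5 -0.3  0.9] op 0.575 t 20.775
```

>>> apply_moves(
  series=[
    {"x": -0.027,"y": 0.014,"z": 0,"wx": 0.003,"wy": -0.005,"wz": -0.002,"fingers": -1},
    {"x": 0,"y": 0,"z": 0,"wx": 0,"wy": 0,"wz": 0,"fingers": -1},
    {"x": 0,"y": 0,"z": 0.025,"wx": 0,"wy": 0,"wz": 0,"fingers": -1},
    {"x": 0,"y": 0,"z": 0.017,"wx": 0,"wy": 0,"wz": 0,"fingers": -1},
    {"x": 0,"y": 0,"z": 0,"wx": 0,"wy": 0,"wz": 0,"fingers": -1},
  ],
)

```text
clock: 21.4
tool_pos: [0.4745, 0.3411, 0.0138]
eef_rot: [0.669, 0.743, 0.004, -0.0]
contact_force: [0.1, 0.2, -0.6]
opening: 0.568
```

Confirmed: it descends freely now. Release.

>>> apply_moves(
  series=[
    {"x": 0,"y": 0,"z": 0.006,"wx": 0,"wy": 0,"wz": 0,"fingers": -1},
    {"x": 0,"y": 0,"z": 0.001,"wx": 0,"wy": 0,"wz": 0,"fingers": -1},
    {"x": 0,"y": 0,"z": 0,"wx": 0,"wy": 0,"wz": 0,"fingers": 0.35},
    {"x": 0,"y": 0,"z": 0,"wx": 0,"wy": 0,"wz": 0,"fingers": 0.35},
    {"x": 0,"y": 0,"z": -0.03,"wx": 0,"wy": 0,"wz": 0,"fingers": 0.35},
    {"x": 0,"y": 0,"z": -0.077,"wx": 0,"wy": 0,"wz": 0,"fingers": 0.35},
    {"x": 0,"y": 0,"z": -0.077,"wx": 0,"wy": 0,"wz": 0,"fingers": 1},
    {"x": 0,"y": 0,"z": -0.077,"wx": 0,"wy": 0,"wz": 0,"fingers": 1},
  ],
)

```text
clock: 22.4
tool_pos: [0.4715, 0.339, 0.2181]
eef_rot: [0.669, 0.744, -0.001, -0.001]
contact_force: [1.1, 0.9, -0.1]
opening: 0.879
```

>>> apply_moves(
  series=[
    {"x": 0,"y": 0,"z": -0.077,"wx": 0,"wy": 0,"wz": 0.059,"fingers": 1},
    {"x": 0,"y": 0,"z": -0.02,"wx": 0,"wy": 0,"wz": 0.059,"fingers": 1},
    {"x": 0,"y": 0,"z": 0,"wx": 0,"wy": 0,"wz": 0.059,"fingers": 1},
    {"x": 0,"y": 0,"z": 0,"wx": 0,"wy": 0,"wz": 0.059,"fingers": 1},
    {"x": 0,"y": 0,"z": 0,"wx": 0,"wy": 0,"wz": 0.059,"fingers": 1},
    {"x": 0,"y": 0,"z": 0,"wx": 0,"wy": 0,"wz": 0.059,"fingers": 1},
    {"x": 0,"y": 0,"z": 0,"wx": 0,"wy": 0,"wz": 0.059,"fingers": 1},
    {"x": 0,"y": 0,"z": 0,"wx": 0,"wy": 0,"wz": 0.059,"fingers": 1},
  ],
)

```text
clock: 23.4
tool_pos: [0.4727, 0.3395, 0.3068]
eef_rot: [0.996, 0.087, 0.005, -0.005]
contact_force: [-0.3, -0.1, 0.4]
opening: 0.998
```

```bash
python3 -c "
from h import *
go(.568,.352,.25,-2)
p,d,P=look('top');print(loupe(P,(.434,.278)))
p,d,P=look('side');print(loupe(P,(.434,.278)))
B=pts(P,(.466,.342),.04,.008,.03);print(len(B),circ(B,(.466,.342),.024).round(3),B.max(0),B.min(0))
"
```

```text
shift [0.1193 0.0058 0.0722] turn [-0.0035 -0.0032  0.0663] pos [0.4727 0.3395 0.3068] q7 -0.51 F [-0.3 -0.1  0.4] op 0.998 t 23.4
(129, array([0.4386, 0.265 ]))
(147, array([0.4433, 0.2536]))
61 [0.469 0.339] [0.49359285 0.369686   0.01680302] [0.44492466 0.30852814 0.00809507]
```

>>> apply_moves(
  series=[
    {"x": 0,"y": 0,"z": 0,"wx": -0.003,"wy": -0.003,"wz": 0.059,"fingers": 1},
    {"x": 0.01,"y": 0.07,"z": 0,"wx": 0,"wy": 0,"wz": 0.007,"fingers": 1},
    {"x": 0.01,"y": 0.077,"z": 0,"wx": 0,"wy": 0,"wz": 0,"fingers": 1},
    {"x": 0.01,"y": 0.077,"z": 0,"wx": 0,"wy": 0,"wz": 0,"fingers": 1},
    {"x": 0.01,"y": 0.077,"z": 0.01,"wx": 0,"wy": 0,"wz": 0,"fingers": 1},
    {"x": 0.008,"y": 0.073,"z": 0.03,"wx": 0,"wy": 0,"wz": 0,"fingers": 1},
    {"x": 0,"y": 0,"z": 0.05,"wx": 0,"wy": 0,"wz": 0,"fingers": 1},
    {"x": 0,"y": 0,"z": 0,"wx": 0,"wy": 0,"wz": 0,"fingers": 1},
  ],
)

```text
clock: 24.5
tool_pos: [0.5079, 0.0365, 0.2353]
eef_rot: [1.0, 0.0, 0.003, -0.002]
contact_force: [-0.3, -0.1, 1.1]
opening: 1.0
```

```bash
python3 -c "
from h import *
go(.499,.041,.13,-2)"
```

```text
shift [-0.012  -0.0052  0.1315] turn [-0.0011 -0.0021  0.0114] pos [0.5079 0.0365 0.2353] q7 -0.11 F [-0.3 -0.1  1.1] op 1.0 t 24.5
```

>>> apply_moves(
  series=[
    {"x": -0.012,"y": -0.005,"z": 0.04,"wx": -0.001,"wy": -0.002,"wz": 0.011,"fingers": 1},
    {"x": 0,"y": 0,"z": 0.05,"wx": 0,"wy": 0,"wz": 0,"fingers": 1},
    {"x": 0,"y": 0,"z": 0.02,"wx": 0,"wy": 0,"wz": 0,"fingers": 1},
    {"x": 0,"y": 0,"z": 0,"wx": 0,"wy": 0,"wz": 0,"fingers": 1},
  ],
)

```text
clock: 25.0
tool_pos: [0.5037, 0.0448, 0.1509]
eef_rot: [1.0, -0.01, 0.006, -0.002]
contact_force: [-0.2, 0.2, 0.5]
opening: 1.002
```

```bash
python3 -c "
from h import *
p,d,P=look('side')
B=pts(P,(.499,.041),.055,.02,.08);print(len(B),circ(B,(.499,.041),.0295).round(4))
go(.499,.041,.062,-2)"
```

```text
328 [0.5001 0.0414]
shift [-0.0078  0.0054  0.1118] turn [-0.0015 -0.004   0.0045] pos [0.5042 0.0448 0.1515] q7 -0.13 F [ 0.4  0.2 -0.2] op 0.999 t 25.05
```

>>> apply_moves(
  series=[
    {"x": -0.006,"y": 0.005,"z": 0.01,"wx": -0.001,"wy": -0.004,"wz": 0.004,"fingers": 1},
    {"x": -0.001,"y": 0,"z": 0.045,"wx": 0,"wy": 0,"wz": 0,"fingers": 1},
    {"x": -0.001,"y": 0,"z": 0.045,"wx": 0,"wy": 0,"wz": 0,"fingers": 1},
    {"x": 0,"y": 0,"z": 0.012,"wx": 0,"wy": 0,"wz": 0,"fingers": 1},
    {"x": 0,"y": 0,"z": 0,"wx": 0,"wy": 0,"wz": 0,"fingers": 1},
  ],
)

```text
clock: 25.68
tool_pos: [0.5025, 0.0417, 0.0645]
eef_rot: [1.0, -0.016, 0.005, -0.002]
contact_force: [-0.0, -0.5, 0.1]
opening: 0.998
```

```bash
python3 -c "
from h import *
go(.499,.041,.062,-2)"
```

```text
shift [-0.0043  0.0011  0.0031] turn [-0.0011 -0.0031  0.0008] pos [0.5025 0.0417 0.0645] q7 -0.13 F [-0.  -0.5  0.1] op 0.998 t 25.675
```

>>> apply_moves(
  series=[
    {"x": -0.004,"y": 0.001,"z": 0,"wx": -0.001,"wy": -0.003,"wz": 0,"fingers": 1},
    {"x": 0,"y": 0,"z": 0,"wx": 0,"wy": 0,"wz": 0,"fingers": 0.5},
    {"x": 0,"y": 0,"z": 0,"wx": 0,"wy": 0,"wz": 0,"fingers": 0},
    {"x": 0,"y": 0,"z": 0,"wx": 0,"wy": 0,"wz": 0,"fingers": -0.5},
    {"x": 0,"y": 0,"z": 0,"wx": 0,"wy": 0,"wz": 0,"fingers": -1},
    {"x": 0,"y": 0,"z": 0,"wx": 0,"wy": 0,"wz": 0,"fingers": -1},
  ],
  force=25,
)

```text
clock: 26.42
tool_pos: [0.5005, 0.0411, 0.0677]
eef_rot: [1.0, -0.016, 0.002, -0.0]
contact_force: [0.2, -0.6, -0.5]
opening: 0.65
```

>>> apply_moves(
  series=[
    {"x": 0,"y": 0,"z": -0.02,"wx": 0,"wy": 0,"wz": 0,"fingers": -1},
    {"x": 0,"y": 0,"z": -0.04,"wx": 0,"wy": 0,"wz": 0,"fingers": -1},
    {"x": 0,"y": 0,"z": -0.05,"wx": 0,"wy": 0,"wz": 0,"fingers": -1},
    {"x": 0,"y": 0,"z": -0.02,"wx": 0,"wy": 0,"wz": 0,"fingers": -1},
    {"x": 0,"y": 0.04,"z": 0,"wx": 0,"wy": 0,"wz": 0,"fingers": -1},
    {"x": 0,"y": 0.07,"z": 0,"wx": 0,"wy": 0,"wz": 0,"fingers": -1},
    {"x": 0,"y": 0.07,"z": 0,"wx": 0,"wy": 0,"wz": 0,"fingers": -1},
    {"x": 0,"y": 0.07,"z": 0,"wx": 0,"wy": 0,"wz": 0,"fingers": -1},
  ],
)

```text
clock: 27.42
tool_pos: [0.4965, -0.1579, 0.1811]
eef_rot: [1.0, -0.01, 0.006, -0.002]
contact_force: [1.0, 0.7, -0.9]
opening: 0.651
```

```bash
python3 -c "
from h import *
go(.495,-.304,.13,-2)"
```

```text
shift [0.0011 0.1828 0.0633] turn [-0.0012 -0.0035  0.0049] pos [ 0.4965 -0.1579  0.1811] q7 0.2 F [ 1.   0.7 -0.9] op 0.651 t 27.425
```

>>> apply_moves(
  series=[
    {"x": 0,"y": 0.06,"z": 0,"wx": -0.001,"wy": -0.003,"wz": 0.004,"fingers": -1},
    {"x": 0,"y": 0.06,"z": 0,"wx": 0,"wy": 0,"wz": 0,"fingers": -1},
    {"x": 0,"y": 0.05,"z": 0,"wx": 0,"wy": 0,"wz": 0,"fingers": -1},
    {"x": 0,"y": 0.01,"z": 0.03,"wx": 0,"wy": 0,"wz": 0,"fingers": -1},
    {"x": 0,"y": 0,"z": 0.03,"wx": 0,"wy": 0,"wz": 0,"fingers": -1},
    {"x": 0,"y": 0,"z": 0,"wx": 0,"wy": 0,"wz": 0,"fingers": -1},
  ],
)

```text
clock: 28.18
tool_pos: [0.4888, -0.3155, 0.138]
eef_rot: [1.0, -0.022, 0.002, 0.003]
contact_force: [0.1, -0.4, -2.2]
opening: 0.649
```

```bash
python3 -c "
from h import *
go(.495,-.304,.0725,-2)
p,d,P=look('side','s4.png')"
```

```text
shift [ 0.0068 -0.0152  0.0818] turn [ 0.0021 -0.0014 -0.0032] pos [ 0.4888 -0.3155  0.138 ] q7 0.41 F [ 0.1 -0.4 -2.2] op 0.649 t 28.175
```

View pics/s4.png

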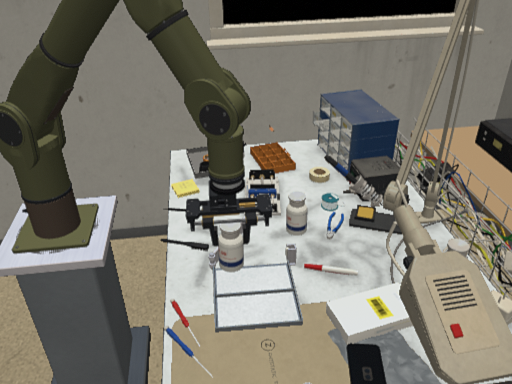

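The bottle is held upright over the front bay at (231,245), and the caddy is empty. Lowering.

>>> apply_moves(
  series=[
    {"x": 0.007,"y": -0.015,"z": 0,"wx": 0.002,"wy": -0.001,"wz": -0.003,"fingers": -1},
    {"x": 0,"y": 0,"z": 0.04,"wx": 0,"wy": 0,"wz": 0,"fingers": -1},
    {"x": 0,"y": 0,"z": 0.03,"wx": 0,"wy": 0,"wz": 0,"fingers": -1},
    {"x": 0,"y": 0,"z": 0,"wx": 0,"wy": 0,"wz": 0,"fingers": -1},
  ],
)

```text
clock: 28.72
tool_pos: [0.502, -0.3005, 0.0873]
eef_rot: [1.0, -0.015, 0.006, 0.001]
contact_force: [-0.2, 0.4, -1.7]
opening: 0.651
```

```bash
python3 -c "
from h import *
go(.495,-.304,.0725,-2)"
```

```text
shift [-0.0088  0.0045  0.0184] turn [ 0.0006 -0.0039  0.0018] pos [ 0.502  -0.3005  0.0873] q7 0.4 F [-0.2  0.4 -1.7] op 0.651 t 28.725
```

>>> apply_moves(
  series=[
    {"x": -0.008,"y": 0.004,"z": 0.006,"wx": 0,"wy": -0.004,"wz": 0.002,"fingers": -1},
    {"x": 0,"y": 0,"z": 0.009,"wx": 0,"wy": 0,"wz": 0,"fingers": -1},
    {"x": 0,"y": 0,"z": 0.003,"wx": 0,"wy": 0,"wz": 0,"fingers": -1},
    {"x": 0,"y": 0,"z": 0,"wx": 0,"wy": 0,"wz": 0,"fingers": -1},
  ],
)

```text
clock: 29.22
tool_pos: [0.4975, -0.3039, 0.0753]
eef_rot: [1.0, -0.017, 0.002, 0.002]
contact_force: [0.2, -0.7, -2.0]
opening: 0.653
```

```bash
python3 -c "
from h import *
go(.495,-.304,.0725,-2)"
```

```text
shift [-0.0031  0.0003  0.0035] turn [ 0.0012 -0.0012  0.    ] pos [ 0.4975 -0.3039  0.0753] q7 0.39 F [ 0.2 -0.7 -2. ] op 0.653 t 29.225
```

>>> apply_moves(
  series=[
    {"x": 0,"y": 0,"z": 0.005,"wx": 0,"wy": 0,"wz": 0,"fingers": -1},
    {"x": 0,"y": 0,"z": 0,"wx": 0,"wy": 0,"wz": 0,"fingers": 0.4},
    {"x": 0,"y": 0,"z": 0,"wx": 0,"wy": 0,"wz": 0,"fingers": 0.6},
    {"x": 0,"y": 0,"z": 0,"wx": 0,"wy": 0,"wz": 0,"fingers": 0.7},
    {"x": 0,"y": 0,"z": -0.04,"wx": 0,"wy": 0,"wz": 0,"fingers": 0.7},
    {"x": 0,"y": 0,"z": -0.077,"wx": 0,"wy": 0,"wz": 0,"fingers": 0.7},
    {"x": 0,"y": 0,"z": -0.077,"wx": 0,"wy": 0,"wz": 0,"fingers": 1},
    {"x": 0,"y": 0,"z": -0.03,"wx": 0,"wy": 0,"wz": 0,"fingers": 1},
  ],
)

```text
clock: 30.22
tool_pos: [0.4967, -0.3028, 0.2542]
eef_rot: [1.0, -0.017, 0.001, 0.001]
contact_force: [-1.2, -0.2, -0.2]
opening: 1.003
```

>>> apply_moves(
  series=[
    {"x": 0.055,"y": -0.055,"z": 0,"wx": 0,"wy": 0,"wz": 0,"fingers": 1},
    {"x": 0.055,"y": -0.055,"z": 0,"wx": 0,"wy": 0,"wz": 0,"fingers": 1},
    {"x": 0.055,"y": -0.055,"z": 0,"wx": 0,"wy": 0,"wz": 0,"fingers": 1},
    {"x": 0.055,"y": -0.055,"z": 0,"wx": 0,"wy": 0,"wz": 0,"fingers": 1},
    {"x": 0,"y": 0,"z": 0,"wx": 0,"wy": 0,"wz": 0,"fingers": 1},
  ],
)

```text
clock: 30.85
tool_pos: [0.6834, -0.1325, 0.258]
eef_rot: [1.0, -0.02, 0.005, 0.003]
contact_force: [-0.8, -0.7, 0.4]
opening: 0.998
```

```bash
python3 -c "
from h import *
p,d,P=look('side')
B=pts(P,(.69,-.116),.055,.02,.08);print('b2',len(B),circ(B,(.69,-.116),.0295).round(4))
B=pts(P,(.495,-.304),.055,.03,.08);print('b1',len(B),circ(B,(.495,-.304),.0295).round(4))
B=pts(P,(.495,-.304),.055,.09,.13);print('b1 cap',len(B),B.max(0).round(3),B.min(0).round(3))
go(.691,-.1155,.16,-2)"
```

```text
b2 381 [ 0.6918 -0.1153]
b1 389 [ 0.497  -0.3041]
b1 cap 367 [ 0.52  -0.28   0.124] [ 0.473 -0.332  0.09 ]
shift [ 0.0098 -0.0277  0.1226] turn [ 0.0027 -0.0024 -0.0029] pos [ 0.6815 -0.1364  0.2582] q7 0.08 F [-0.4 -0.1 -0.5] op 0.999 t 30.9
```

>>> apply_moves(
  series=[
    {"x": 0.01,"y": -0.028,"z": 0.02,"wx": 0.003,"wy": -0.002,"wz": -0.003,"fingers": 1},
    {"x": 0,"y": 0,"z": 0.06,"wx": 0,"wy": 0,"wz": 0,"fingers": 1},
    {"x": 0,"y": 0,"z": 0.045,"wx": 0,"wy": 0,"wz": 0,"fingers": 1},
    {"x": 0,"y": 0,"z": 0,"wx": 0,"wy": 0,"wz": 0,"fingers": 1},
  ],
)

```text
clock: 31.4
tool_pos: [0.6886, -0.1148, 0.1535]
eef_rot: [1.0, -0.019, -0.001, -0.001]
contact_force: [0.1, 0.7, -0.6]
opening: 1.0
```

```bash
python3 -c "
from h import *
go(.6915,-.1153,.065,-2)"
```

```text
shift [0.0038 0.0007 0.1106] turn [-0.0007  0.0006 -0.0012] pos [ 0.6886 -0.1148  0.1535] q7 0.06 F [ 0.1  0.7 -0.6] op 1.0 t 31.4
```

>>> apply_moves(
  series=[
    {"x": 0.004,"y": 0.001,"z": 0.04,"wx": 0,"wy": 0,"wz": 0,"fingers": 1},
    {"x": 0,"y": 0,"z": 0.045,"wx": 0,"wy": 0,"wz": 0,"fingers": 1},
    {"x": 0,"y": 0,"z": 0.022,"wx": 0,"wy": 0,"wz": 0,"fingers": 1},
    {"x": 0,"y": 0,"z": 0,"wx": 0,"wy": 0,"wz": 0,"fingers": 0.5},
    {"x": 0,"y": 0,"z": 0,"wx": 0,"wy": 0,"wz": 0,"fingers": 0},
    {"x": 0,"y": 0,"z": 0,"wx": 0,"wy": 0,"wz": 0,"fingers": -0.5},
    {"x": 0,"y": 0,"z": 0,"wx": 0,"wy": 0,"wz": 0,"fingers": -1},
    {"x": 0,"y": 0,"z": 0,"wx": 0,"wy": 0,"wz": 0,"fingers": -1},
  ],
)

```text
clock: 32.4
tool_pos: [0.697, -0.1174, 0.0754]
eef_rot: [1.0, -0.021, 0.006, -0.001]
contact_force: [0.5, 0.7, -1.8]
opening: 0.631
```

```bash
python3 -c "
from h import *
go(.588,-.308,.16,-2)"
```

```text
shift [-0.1249  0.2436 -0.1076] turn [-0.0005 -0.0036 -0.0023] pos [ 0.697  -0.1174  0.0754] q7 0.06 F [ 0.5  0.7 -1.8] op 0.631 t 32.4
```

>>> apply_moves(
  series=[
    {"x": 0,"y": 0,"z": 0.002,"wx": 0,"wy": 0,"wz": 0,"fingers": 0.4},
    {"x": 0,"y": 0,"z": 0,"wx": 0,"wy": 0,"wz": 0,"fingers": 0.8},
    {"x": -0.004,"y": 0,"z": 0.008,"wx": 0,"wy": -0.003,"wz": 0,"fingers": 0.8},
    {"x": 0,"y": 0,"z": 0.004,"wx": 0,"wy": 0,"wz": 0,"fingers": 0.8},
    {"x": 0,"y": 0,"z": 0,"wx": 0,"wy": 0,"wz": 0,"fingers": 0.8},
  ],
)

```text
clock: 33.02
tool_pos: [0.6943, -0.1172, 0.0636]
eef_rot: [1.0, -0.021, 0.001, -0.001]
contact_force: [0.4, 0.4, 1.0]
opening: 0.895
```

```bash
python3 -c "
from h import *
p,d,P=look('side');cv2.imwrite('pics/s5.png',cv2.resize(p[140:290,200:360,::-1],None,fx=4,fy=4))
go(.6915,-.1153,.065,-2)"
```

```text
shift [-0.0036 -0.0023 -0.0015] turn [-0.0005 -0.0008 -0.0023] pos [ 0.6943 -0.1172  0.0638] q7 0.06 F [-0.8  0.1 -0.3] op 0.897 t 33.075
```

View pics/s5.png

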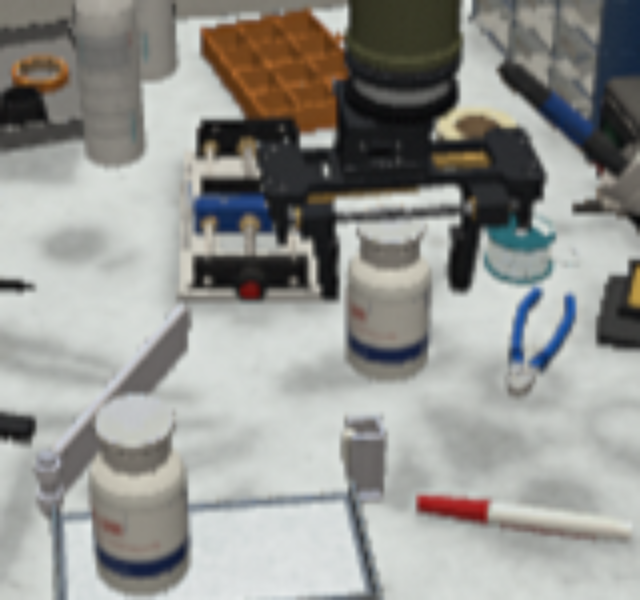

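Bottle 2 is upright between the open fingers at crop (390,310), and bottle 1 stands in the front bay. The tape (40,72) and loupe are both in the tray. Gripping lower.

>>> apply_moves(
  series=[
    {"x": -0.003,"y": -0.002,"z": 0,"wx": 0,"wy": 0,"wz": 0,"fingers": 0.6},
    {"x": 0,"y": 0,"z": 0,"wx": 0,"wy": 0,"wz": 0,"fingers": 0.3},
    {"x": 0,"y": 0,"z": 0,"wx": 0,"wy": 0,"wz": 0,"fingers": 0},
    {"x": 0,"y": 0,"z": 0,"wx": 0,"wy": 0,"wz": 0,"fingers": -0.5},
    {"x": 0,"y": 0,"z": 0,"wx": 0,"wy": 0,"wz": 0,"fingers": -1},
    {"x": 0,"y": 0,"z": 0,"wx": 0,"wy": 0,"wz": 0,"fingers": -1},
  ],
  force=25,
)

```text
clock: 33.83
tool_pos: [0.692, -0.1154, 0.064]
eef_rot: [1.0, -0.021, 0.001, -0.001]
contact_force: [0.4, 0.4, -0.2]
opening: 0.645
```

>>> apply_moves(
  series=[
    {"x": 0,"y": 0,"z": -0.02,"wx": 0,"wy": 0,"wz": 0,"fingers": -1},
    {"x": 0,"y": 0,"z": -0.04,"wx": 0,"wy": 0,"wz": 0,"fingers": -1},
    {"x": 0,"y": 0,"z": -0.05,"wx": 0,"wy": 0,"wz": 0,"fingers": -1},
    {"x": 0,"y": 0,"z": -0.04,"wx": 0,"wy": 0,"wz": 0,"fingers": -1},
    {"x": -0.03,"y": 0.05,"z": 0,"wx": 0,"wy": 0,"wz": 0,"fingers": -1},
    {"x": -0.035,"y": 0.065,"z": 0,"wx": 0,"wy": 0,"wz": 0,"fingers": -1},
    {"x": -0.035,"y": 0.065,"z": 0,"wx": 0,"wy": 0,"wz": 0,"fingers": -1},
    {"x": -0.02,"y": 0.04,"z": 0,"wx": 0,"wy": 0,"wz": 0,"fingers": -1},
  ],
)

```text
clock: 34.83
tool_pos: [0.5891, -0.2872, 0.1932]
eef_rot: [1.0, -0.017, 0.004, -0.001]
contact_force: [-0.4, -0.3, -2.7]
opening: 0.65
```

```bash
python3 -c "
from h import *
go(.587,-.307,.12,-2)"
```

```text
shift [-0.0026  0.025   0.0914] turn [-0.0009 -0.0028  0.0005] pos [ 0.5891 -0.2872  0.1932] q7 0.33 F [-0.4 -0.3 -2.7] op 0.65 t 34.825
```

>>> apply_moves(
  series=[
    {"x": -0.002,"y": 0.022,"z": 0.02,"wx": 0,"wy": -0.003,"wz": 0,"fingers": -1},
    {"x": 0,"y": 0,"z": 0.05,"wx": 0,"wy": 0,"wz": 0,"fingers": -1},
    {"x": 0,"y": 0,"z": 0.04,"wx": 0,"wy": 0,"wz": 0,"fingers": -1},
    {"x": 0,"y": 0,"z": 0.02,"wx": 0,"wy": 0,"wz": 0,"fingers": -1},
    {"x": 0,"y": 0,"z": 0,"wx": 0,"wy": 0,"wz": 0,"fingers": -1},
  ],
)

```text
clock: 35.45
tool_pos: [0.5892, -0.3063, 0.0859]
eef_rot: [1.0, -0.018, 0.001, -0.001]
contact_force: [-0.0, -1.0, -2.5]
opening: 0.647
```

```bash
python3 -c "
from h import *
go(.587,-.307,.069,-2)"
```

```text
shift [-0.0028  0.001   0.0211] turn [-0.0009 -0.0006 -0.0001] pos [ 0.5892 -0.3063  0.0859] q7 0.34 F [-0.  -1.  -2.5] op 0.647 t 35.45
```

>>> apply_moves(
  series=[
    {"x": -0.003,"y": 0,"z": 0.012,"wx": 0,"wy": 0,"wz": 0,"fingers": -1},
    {"x": 0,"y": 0,"z": 0.008,"wx": 0,"wy": 0,"wz": 0,"fingers": -1},
    {"x": 0,"y": 0,"z": 0.003,"wx": 0,"wy": 0,"wz": 0,"fingers": -1},
    {"x": 0,"y": 0,"z": 0.002,"wx": 0,"wy": 0,"wz": 0,"fingers": -1},
  ],
)

```text
clock: 35.95
tool_pos: [0.5893, -0.3062, 0.0679]
eef_rot: [1.0, -0.017, 0.003, -0.001]
contact_force: [-3.3, 1.2, 7.3]
opening: 0.645
```

Seated (Fz turned positive). Release, then go for can_2 (side-view estimate 0.524, 0.2075).

>>> apply_moves(
  series=[
    {"x": 0,"y": 0,"z": 0,"wx": 0,"wy": 0,"wz": 0,"fingers": 0.4},
    {"x": 0,"y": 0,"z": 0,"wx": 0,"wy": 0,"wz": 0,"fingers": 0.52},
    {"x": 0,"y": 0,"z": 0,"wx": 0,"wy": 0,"wz": 0,"fingers": 0.55},
    {"x": 0,"y": 0,"z": -0.04,"wx": 0,"wy": 0,"wz": 0,"fingers": 0.55},
    {"x": 0,"y": 0,"z": -0.077,"wx": 0,"wy": 0,"wz": 0,"fingers": 0.55},
    {"x": 0,"y": 0,"z": -0.077,"wx": 0,"wy": 0,"wz": 0,"fingers": 1},
    {"x": 0,"y": 0,"z": -0.077,"wx": 0,"wy": 0,"wz": 0,"fingers": 1},
  ],
)

```text
clock: 36.83
tool_pos: [0.5861, -0.3056, 0.2861]
eef_rot: [1.0, -0.017, 0.0, -0.002]
contact_force: [1.0, -0.2, 0.1]
opening: 0.978
```

>>> apply_moves(
  series=[
    {"x": -0.015,"y": -0.077,"z": -0.015,"wx": 0,"wy": 0,"wz": 0,"fingers": 1},
    {"x": -0.015,"y": -0.077,"z": 0,"wx": 0,"wy": 0,"wz": 0,"fingers": 1},
    {"x": -0.015,"y": -0.077,"z": 0,"wx": 0,"wy": 0,"wz": 0,"fingers": 1},
    {"x": -0.015,"y": -0.077,"z": 0,"wx": 0,"wy": 0,"wz": 0,"fingers": 1},
    {"x": -0.015,"y": -0.077,"z": 0,"wx": 0,"wy": 0,"wz": 0,"fingers": 1},
    {"x": -0.015,"y": -0.077,"z": 0,"wx": 0,"wy": 0,"wz": 0,"fingers": 1},
    {"x": -0.01,"y": -0.077,"z": 0,"wx": 0,"wy": 0,"wz": 0,"fingers": 1},
    {"x": 0,"y": -0.077,"z": 0,"wx": 0,"wy": 0,"wz": 0,"fingers": 1},
  ],
)

```text
clock: 37.83
tool_pos: [0.5297, 0.1844, 0.3054]
eef_rot: [1.0, -0.023, 0.011, 0.002]
contact_force: [0.8, 0.3, -1.3]
opening: 1.002
```

```bash
python3 -c "
from h import *
p,d,P=look('side')
for n,c in dict(b1=(.497,-.304),b2=(.587,-.307)).items():
  B=pts(P,c,.045,.03,.08);print(n,len(B),circ(B,c,.0295).round(4))
  B=pts(P,c,.045,.09,.14);print(' cap',B.max(0).round(3),B.min(0).round(3))
go(.524,.2075,.25,-2)"
```

```text
b1 390 [ 0.497 -0.304]
 cap [ 0.52  -0.28   0.123] [ 0.473 -0.33   0.09 ]
b2 382 [ 0.5903 -0.3052]
 cap [ 0.613 -0.282  0.124] [ 0.567 -0.331  0.09 ]
shift [-0.0079 -0.0124  0.0691] turn [-0.0023 -0.0071  0.0006] pos [0.5287 0.197  0.3053] q7 -0.5 F [0.7 7.1 1. ] op 1.002 t 37.875
```

Both bottles stand in the front bay. Descend on can_2.

>>> apply_moves(
  series=[
    {"x": -0.008,"y": -0.012,"z": 0,"wx": -0.002,"wy": -0.007,"wz": 0,"fingers": 1},
    {"x": 0,"y": 0,"z": 0.04,"wx": 0,"wy": 0,"wz": 0,"fingers": 1},
    {"x": 0,"y": 0,"z": 0.04,"wx": 0,"wy": 0,"wz": 0,"fingers": 1},
    {"x": 0,"y": 0,"z": 0.02,"wx": 0,"wy": 0,"wz": 0,"fingers": 1},
    {"x": 0,"y": 0,"z": 0,"wx": 0,"wy": 0,"wz": 0,"fingers": 1},
  ],
)

```text
clock: 38.5
tool_pos: [0.5226, 0.207, 0.2241]
eef_rot: [1.0, -0.017, -0.0, -0.0]
contact_force: [-0.5, -0.2, 0.1]
opening: 1.001
```

```bash
python3 -c "
from h import *
p,d,P=look('side')
B=pts(P,(.524,.2075),.045,.03,.14);print(len(B),circ(B,(.524,.2075),.026).round(4))
cv2.imwrite('pics/s6.png',cv2.resize(p[60:200,160:310,::-1],None,fx=4,fy=4))
go(.524,.2075,.146,-2)"
```

```text
459 [0.5236 0.2061]
shift [ 0.001  -0.0003  0.0985] turn [-0.0004 -0.0003  0.0003] pos [0.5231 0.2072 0.2248] q7 -0.52 F [ 0.3 -0.6  0.3] op 1.001 t 38.55
```

View pics/s6.png

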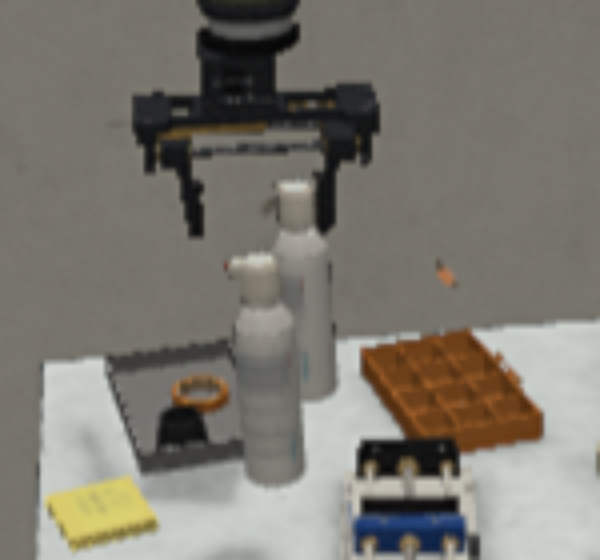

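Gripper above can_2 (crop (265,260)), the fingers straddling it. Loupe and tape sit in the tray. The can's shoulder looks rounded, so I'll go as low as the palm permits.

>>> apply_moves(
  series=[
    {"x": 0.001,"y": 0.001,"z": 0.04,"wx": 0,"wy": 0,"wz": 0,"fingers": 1},
    {"x": 0,"y": 0,"z": 0.035,"wx": 0,"wy": 0,"wz": 0,"fingers": 1},
    {"x": 0,"y": 0,"z": 0.02,"wx": 0,"wy": 0,"wz": 0,"fingers": 1},
    {"x": 0,"y": 0,"z": 0.003,"wx": 0,"wy": 0,"wz": 0,"fingers": 1},
    {"x": 0,"y": 0,"z": 0,"wx": 0,"wy": 0,"wz": 0,"fingers": 1},
  ],
)

```text
clock: 39.17
tool_pos: [0.529, 0.2062, 0.1499]
eef_rot: [1.0, -0.019, 0.005, -0.003]
contact_force: [0.1, 0.6, -0.3]
opening: 0.998
```

```bash
python3 -c "
from h import *
go(.5235,.207,.143,-2)"
```

```text
shift [-0.007  -0.0007  0.0085] turn [-0.0017 -0.0034 -0.001 ] pos [0.529  0.2062 0.1499] q7 -0.53 F [ 0.1  0.6 -0.3] op 0.998 t 39.175
```

>>> apply_moves(
  series=[
    {"x": -0.006,"y": -0.001,"z": 0.007,"wx": -0.002,"wy": -0.003,"wz": -0.001,"fingers": 1},
    {"x": 0,"y": 0,"z": 0.003,"wx": 0,"wy": 0,"wz": 0,"fingers": 1},
    {"x": 0,"y": 0,"z": 0,"wx": 0,"wy": 0,"wz": 0,"fingers": 0.6},
    {"x": 0,"y": 0,"z": 0,"wx": 0,"wy": 0,"wz": 0,"fingers": 0.3},
    {"x": 0,"y": 0,"z": 0,"wx": 0,"wy": 0,"wz": 0,"fingers": 0},
    {"x": 0,"y": 0,"z": 0,"wx": 0,"wy": 0,"wz": 0,"fingers": -0.5},
    {"x": 0,"y": 0,"z": 0,"wx": 0,"wy": 0,"wz": 0,"fingers": -1},
    {"x": 0,"y": 0,"z": 0,"wx": 0,"wy": 0,"wz": 0,"fingers": -1},
  ],
  force=25,
)

```text
clock: 40.17
tool_pos: [0.5246, 0.2078, 0.1433]
eef_rot: [1.0, -0.017, 0.001, 0.0]
contact_force: [-0.6, -0.1, 0.4]
opening: 0.524
```

```bash
python3 -c "
from h import *
go(.5235,.207,.143,-2);print(get_state()['moment'])"
```

```text
shift [-0.0013  0.001   0.0004] turn [ 0.     -0.0008  0.0001] pos [0.5246 0.2078 0.1433] q7 -0.53 F [-0.6 -0.1  0.4] op 0.524 t 40.175
[-0.0698895   0.11649372  0.00761645]
```

>>> apply_moves(
  series=[
    {"x": 0,"y": 0,"z": 0,"wx": 0,"wy": 0,"wz": 0,"fingers": -1},
    {"x": 0,"y": 0,"z": 0,"wx": 0,"wy": 0,"wz": 0,"fingers": -1},
    {"x": 0,"y": 0,"z": -0.006,"wx": 0,"wy": 0,"wz": 0,"fingers": -1},
    {"x": 0,"y": 0,"z": -0.008,"wx": 0,"wy": 0,"wz": 0,"fingers": -1},
    {"x": 0,"y": 0,"z": 0,"wx": 0,"wy": 0,"wz": 0,"fingers": -1},
    {"x": 0,"y": 0,"z": 0,"wx": 0,"wy": 0,"wz": 0,"fingers": -1},
  ],
  force=35,
)

```text
clock: 40.92
tool_pos: [0.5238, 0.2073, 0.1543]
eef_rot: [1.0, -0.017, 0.0, 0.001]
contact_force: [0.1, 0.8, -4.0]
opening: 0.517
```

```bash
python3 -c "
from h import *
p,d,P=look('side');cv2.imwrite('pics/s7.png',cv2.resize(p[60:200,160:310,::-1],None,fx=4,fy=4))
go(.5235,.207,.16,-2);print(get_state()['moment'])"
```

```text
shift [-0.0004  0.0004 -0.0071] turn [ 0.0003 -0.0003  0.0001] pos [0.5238 0.2073 0.1543] q7 -0.53 F [ 0.1  0.7 -3.6] op 0.519 t 40.975
[-0.0099431   0.07663605  0.03380174]
```

View pics/s7.png

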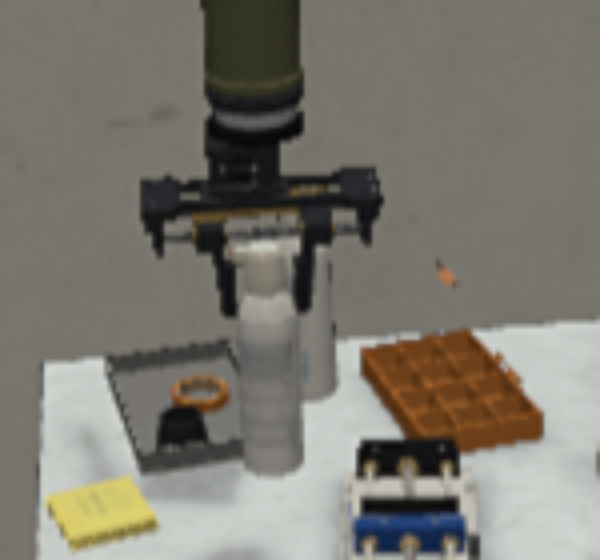

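Can_2 is off the bench and vertical at crop (270,380), with Fz ≈ −3.6 N. Moving gently.

>>> apply_moves(
  series=[
    {"x": 0,"y": 0,"z": -0.02,"wx": 0,"wy": 0,"wz": 0,"fingers": -1},
    {"x": 0,"y": 0,"z": -0.04,"wx": 0,"wy": 0,"wz": 0,"fingers": -1},
    {"x": 0,"y": 0,"z": -0.05,"wx": 0,"wy": 0,"wz": 0,"fingers": -1},
    {"x": 0,"y": 0,"z": -0.05,"wx": 0,"wy": 0,"wz": 0,"fingers": -1},
    {"x": 0,"y": 0.01,"z": -0.03,"wx": 0,"wy": 0,"wz": 0,"fingers": -1},
    {"x": 0.003,"y": 0.025,"z": -0.01,"wx": 0,"wy": 0,"wz": 0,"fingers": -1},
    {"x": 0.005,"y": 0.04,"z": 0,"wx": 0,"wy": 0,"wz": 0,"fingers": -1},
    {"x": 0.006,"y": 0.05,"z": 0,"wx": 0,"wy": 0,"wz": 0,"fingers": -1},
  ],
)

```text
clock: 41.98
tool_pos: [0.5301, 0.1058, 0.3236]
eef_rot: [1.0, -0.014, 0.001, -0.0]
contact_force: [0.4, -0.2, -5.2]
opening: 0.521
```

>>> apply_moves(
  series=[
    {"x": 0.007,"y": 0.055,"z": 0,"wx": 0,"wy": 0,"wz": 0,"fingers": -1},
    {"x": 0.007,"y": 0.06,"z": 0,"wx": 0,"wy": 0,"wz": 0,"fingers": -1},
    {"x": 0.008,"y": 0.06,"z": 0,"wx": 0,"wy": 0,"wz": 0,"fingers": -1},
    {"x": 0.008,"y": 0.06,"z": 0,"wx": 0,"wy": 0,"wz": 0,"fingers": -1},
    {"x": 0.008,"y": 0.06,"z": 0,"wx": 0,"wy": 0,"wz": 0,"fingers": -1},
    {"x": 0.008,"y": 0.06,"z": 0,"wx": 0,"wy": 0,"wz": 0,"fingers": -1},
    {"x": 0.008,"y": 0.06,"z": 0,"wx": 0,"wy": 0,"wz": 0,"fingers": -1},
    {"x": 0.008,"y": 0.05,"z": 0,"wx": 0,"wy": 0,"wz": 0,"fingers": -1},
  ],
)

```text
clock: 42.98
tool_pos: [0.5582, -0.2904, 0.3196]
eef_rot: [1.0, -0.018, -0.006, 0.001]
contact_force: [0.5, 0.1, -3.9]
opening: 0.521
```

```bash
python3 -c "
from h import *
go(.581,-.408,.2,-2);print(get_state()['moment'])"
```

```text
shift [0.0358 0.1455 0.1495] turn [ 0.0009  0.0041 -0.0006] pos [ 0.5582 -0.2904  0.3196] q7 0.36 F [ 0.5  0.1 -3.9] op 0.521 t 42.975
[-0.03893201 -0.06695891  0.06957787]
```

>>> apply_moves(
  series=[
    {"x": 0.012,"y": 0.045,"z": 0,"wx": 0,"wy": 0.004,"wz": 0,"fingers": -1},
    {"x": 0.012,"y": 0.045,"z": 0,"wx": 0,"wy": 0,"wz": 0,"fingers": -1},
    {"x": 0.01,"y": 0.035,"z": 0,"wx": 0,"wy": 0,"wz": 0,"fingers": -1},
    {"x": 0,"y": 0.01,"z": 0.02,"wx": 0,"wy": 0,"wz": 0,"fingers": -1},
    {"x": 0,"y": 0,"z": 0.05,"wx": 0,"wy": 0,"wz": 0,"fingers": -1},
    {"x": 0,"y": 0,"z": 0.05,"wx": 0,"wy": 0,"wz": 0,"fingers": -1},
    {"x": 0,"y": 0,"z": 0.03,"wx": 0,"wy": 0,"wz": 0,"fingers": -1},
    {"x": 0,"y": 0,"z": 0,"wx": 0,"wy": 0,"wz": 0,"fingers": -1},
  ],
)

```text
clock: 43.98
tool_pos: [0.5648, -0.408, 0.1859]
eef_rot: [1.0, -0.024, -0.011, -0.002]
contact_force: [-0.2, 0.1, -3.7]
opening: 0.521
```

```bash
python3 -c "
from h import *
go(.581,-.408,.149,-2);print(get_state()['moment'])"
```

```text
shift [ 0.0212 -0.0008  0.0456] turn [-0.0013  0.0069 -0.0041] pos [ 0.5648 -0.408   0.1859] q7 0.5 F [-0.2  0.1 -3.7] op 0.521 t 43.975
[-0.04265711  0.03195158 -0.0465543 ]
```

>>> apply_moves(
  series=[
    {"x": 0.019,"y": -0.001,"z": 0,"wx": -0.001,"wy": 0.007,"wz": -0.004,"fingers": -1},
    {"x": 0,"y": 0,"z": 0,"wx": 0,"wy": 0,"wz": 0,"fingers": -1},
    {"x": 0,"y": 0,"z": 0.02,"wx": 0,"wy": 0,"wz": 0,"fingers": -1},
    {"x": 0,"y": 0,"z": 0.015,"wx": 0,"wy": 0,"wz": 0,"fingers": -1},
    {"x": 0,"y": 0,"z": 0,"wx": 0,"wy": 0,"wz": 0,"fingers": -1},
  ],
)

```text
clock: 44.6
tool_pos: [0.5824, -0.4076, 0.1585]
eef_rot: [1.0, -0.017, 0.003, 0.0]
contact_force: [-1.2, 0.0, -4.2]
opening: 0.52
```

```bash
python3 -c "
from h import *
go(.581,-.408,.149,-2);print(get_state()['moment'])"
```

```text
shift [-0.0018  0.0005  0.0118] turn [ 0.0002 -0.0018  0.0005] pos [ 0.5824 -0.4076  0.1585] q7 0.5 F [-1.2  0.  -4.2] op 0.52 t 44.6
[-0.05579963  0.10071705  0.04675673]
```

>>> apply_moves(
  series=[
    {"x": 0,"y": 0,"z": 0.008,"wx": 0,"wy": -0.002,"wz": 0,"fingers": -1},
    {"x": 0,"y": 0,"z": 0.004,"wx": 0,"wy": 0,"wz": 0,"fingers": -1},
    {"x": 0,"y": 0,"z": 0.003,"wx": 0,"wy": 0,"wz": 0,"fingers": -1},
    {"x": 0,"y": 0,"z": 0,"wx": 0,"wy": 0,"wz": 0,"fingers": -1},
  ],
)

```text
clock: 45.1
tool_pos: [0.5831, -0.4092, 0.1477]
eef_rot: [1.0, -0.017, 0.001, 0.002]
contact_force: [0.8, 0.1, -4.1]
opening: 0.521
```

>>> apply_moves(
  series=[
    {"x": 0,"y": 0,"z": 0.003,"wx": 0,"wy": 0,"wz": 0,"fingers": -1},
    {"x": 0,"y": 0,"z": 0.001,"wx": 0,"wy": 0,"wz": 0,"fingers": -1},
  ],
)

```text
clock: 45.35
tool_pos: [0.5834, -0.4112, 0.1474]
eef_rot: [1.0, -0.017, 0.002, 0.004]
contact_force: [-2.6, 1.2, 0.4]
opening: 0.521
```

Touching down. Open slowly and retreat.

>>> apply_moves(
  series=[
    {"x": 0,"y": 0,"z": 0,"wx": 0,"wy": 0,"wz": 0,"fingers": 0.06},
    {"x": 0,"y": 0,"z": 0,"wx": 0,"wy": 0,"wz": 0,"fingers": 0.15},
    {"x": 0,"y": 0,"z": 0,"wx": 0,"wy": 0,"wz": 0,"fingers": 0.4},
    {"x": 0,"y": 0,"z": 0,"wx": 0,"wy": 0,"wz": 0,"fingers": 0.8},
    {"x": 0,"y": 0,"z": -0.03,"wx": 0,"wy": 0,"wz": 0,"fingers": 0.8},
    {"x": 0,"y": 0,"z": -0.06,"wx": 0,"wy": 0,"wz": 0,"fingers": 0.8},
    {"x": 0,"y": 0,"z": -0.077,"wx": 0,"wy": 0,"wz": 0,"fingers": 1},
    {"x": 0,"y": 0,"z": -0.02,"wx": 0,"wy": 0,"wz": 0,"fingers": 1},
  ],
)

```text
clock: 46.35
tool_pos: [0.5842, -0.4087, 0.2994]
eef_rot: [1.0, -0.017, 0.002, 0.002]
contact_force: [0.5, -0.5, -0.5]
opening: 0.999
```

>>> apply_moves(
  series=[
    {"x": -0.005,"y": -0.077,"z": 0,"wx": 0,"wy": 0,"wz": 0,"fingers": 1},
    {"x": -0.005,"y": -0.077,"z": 0,"wx": 0,"wy": 0,"wz": 0,"fingers": 1},
    {"x": -0.005,"y": -0.077,"z": 0,"wx": 0,"wy": 0,"wz": 0,"fingers": 1},
    {"x": -0.005,"y": -0.077,"z": 0,"wx": 0,"wy": 0,"wz": 0,"fingers": 1},
    {"x": -0.005,"y": -0.077,"z": 0,"wx": 0,"wy": 0,"wz": 0,"fingers": 1},
    {"x": -0.005,"y": -0.077,"z": 0,"wx": 0,"wy": 0,"wz": 0,"fingers": 1},
    {"x": -0.005,"y": -0.077,"z": 0,"wx": 0,"wy": 0,"wz": 0,"fingers": 1},
    {"x": -0.005,"y": -0.077,"z": 0,"wx": 0,"wy": 0,"wz": 0,"fingers": 1},
  ],
)

```text
clock: 47.35
tool_pos: [0.5737, 0.0865, 0.299]
eef_rot: [1.0, -0.021, 0.01, 0.004]
contact_force: [0.5, -0.4, 0.4]
opening: 1.005
```

```bash
python3 -c "
from h import *
p,d,P=look('side')
for n,c,r in [('can',(.583,-.409),.026),('b2',(.59,-.305),.0295)]:
  B=pts(P,c,.04,.03,.08);print(n,len(B),circ(B,c,r).round(4))
B=pts(P,(.583,-.409),.05,.1,.145);print(circ(B,(.583,-.409),.026).round(4),pts(P,(.583,-.409),.05,.1,.3)[:,2].max())
go(.5695,.3525,.25,-2)"
```

```text
can 362 [ 0.5824 -0.4116]
b2 66 [ 0.5903 -0.3045]
[ 0.5806 -0.4125] 0.2072226100009693
shift [-0.0138 -0.3159  0.0611] turn [-0.0004 -0.006   0.0022] pos [0.5726 0.0996 0.2988] q7 -0.29 F [0.2 7.3 0.2] op 1.0 t 47.4
```

>>> apply_moves(
  series=[
    {"x": -0.003,"y": -0.077,"z": 0,"wx": 0,"wy": -0.006,"wz": 0.002,"fingers": 1},
    {"x": -0.003,"y": -0.077,"z": 0,"wx": 0,"wy": 0,"wz": 0,"fingers": 1},
    {"x": -0.003,"y": -0.077,"z": 0,"wx": 0,"wy": 0,"wz": 0,"fingers": 1},
    {"x": -0.003,"y": -0.065,"z": 0,"wx": 0,"wy": 0,"wz": 0,"fingers": 1},
    {"x": 0,"y": -0.01,"z": 0.03,"wx": 0,"wy": 0,"wz": 0,"fingers": 1},
    {"x": 0,"y": 0,"z": 0.04,"wx": 0,"wy": 0,"wz": 0,"fingers": 1},
    {"x": 0,"y": 0,"z": 0,"wx": 0,"wy": 0,"wz": 0,"fingers": 1},
  ],
)

```text
clock: 48.28
tool_pos: [0.5711, 0.3431, 0.2427]
eef_rot: [1.0, -0.013, 0.002, -0.004]
contact_force: [-0.1, -0.2, 0.2]
opening: 0.995
```

```bash
python3 -c "
from h import *
p,d,P=look('side')
B=pts(P,(.57,.3525),.045,.03,.14);print(len(B),circ(B,(.57,.3525),.026).round(4))
go(.57,.3525,.148,-2)"
```

```text
401 [0.5681 0.351 ]
shift [-0.0041 -0.01    0.1208] turn [-0.003  -0.0022  0.0024] pos [0.5724 0.3435 0.2446] q7 -0.63 F [ 0.8  0.6 -0.3] op 0.999 t 48.325
```

>>> apply_moves(
  series=[
    {"x": -0.005,"y": -0.01,"z": 0.02,"wx": -0.003,"wy": -0.002,"wz": 0.002,"fingers": 1},
    {"x": 0,"y": 0,"z": 0.04,"wx": 0,"wy": 0,"wz": 0,"fingers": 1},
    {"x": 0,"y": 0,"z": 0.04,"wx": 0,"wy": 0,"wz": 0,"fingers": 1},
    {"x": 0,"y": 0,"z": 0.018,"wx": 0,"wy": 0,"wz": 0,"fingers": 1},
    {"x": 0,"y": 0,"z": 0,"wx": 0,"wy": 0,"wz": 0,"fingers": 1},
  ],
)

```text
clock: 48.95
tool_pos: [0.572, 0.3552, 0.1519]
eef_rot: [1.0, -0.018, 0.004, -0.003]
contact_force: [-0.2, 0.2, 0.9]
opening: 1.001
```

```bash
python3 -c "
from h import *
go(.569,.352,.143,-2)"
```

```text
shift [-0.0037  0.0043  0.0111] turn [-0.002  -0.0025 -0.0003] pos [0.572  0.3552 0.1519] q7 -0.65 F [-0.2  0.2  0.9] op 1.001 t 48.95
```

>>> apply_moves(
  series=[
    {"x": -0.003,"y": 0.004,"z": 0.009,"wx": -0.002,"wy": -0.002,"wz": 0,"fingers": 1},
    {"x": 0,"y": 0,"z": 0.003,"wx": 0,"wy": 0,"wz": 0,"fingers": 1},
    {"x": 0,"y": 0,"z": 0,"wx": 0,"wy": 0,"wz": 0,"fingers": 0.6},
    {"x": 0,"y": 0,"z": 0,"wx": 0,"wy": 0,"wz": 0,"fingers": 0.3},
    {"x": 0,"y": 0,"z": 0,"wx": 0,"wy": 0,"wz": 0,"fingers": 0},
    {"x": 0,"y": 0,"z": 0,"wx": 0,"wy": 0,"wz": 0,"fingers": -0.5},
    {"x": 0,"y": 0,"z": 0,"wx": 0,"wy": 0,"wz": 0,"fingers": -1},
    {"x": 0,"y": 0,"z": 0,"wx": 0,"wy": 0,"wz": 0,"fingers": -1},
  ],
  force=35,
)

```text
clock: 49.95
tool_pos: [0.5709, 0.3534, 0.1454]
eef_rot: [1.0, -0.018, 0.003, -0.002]
contact_force: [-0.4, 0.1, 0.2]
opening: 0.516
```

>>> apply_moves(
  series=[
    {"x": 0,"y": 0,"z": 0,"wx": 0,"wy": 0,"wz": 0,"fingers": -1},
    {"x": 0,"y": 0,"z": -0.006,"wx": 0,"wy": 0,"wz": 0,"fingers": -1},
    {"x": 0,"y": 0,"z": -0.008,"wx": 0,"wy": 0,"wz": 0,"fingers": -1},
    {"x": 0,"y": 0,"z": 0,"wx": 0,"wy": 0,"wz": 0,"fingers": -1},
    {"x": 0,"y": 0,"z": 0,"wx": 0,"wy": 0,"wz": 0,"fingers": -1},
  ],
)

```text
clock: 50.58
tool_pos: [0.5703, 0.3525, 0.1562]
eef_rot: [1.0, -0.018, 0.002, -0.001]
contact_force: [-0.5, -0.7, -2.3]
opening: 0.512
```

>>> apply_moves(
  series=[
    {"x": 0,"y": 0,"z": -0.02,"wx": 0,"wy": 0,"wz": 0,"fingers": -1},
    {"x": 0,"y": 0,"z": -0.04,"wx": 0,"wy": 0,"wz": 0,"fingers": -1},
    {"x": 0,"y": 0,"z": -0.05,"wx": 0,"wy": 0,"wz": 0,"fingers": -1},
    {"x": 0,"y": 0,"z": -0.05,"wx": 0,"wy": 0,"wz": 0,"fingers": -1},
    {"x": 0,"y": 0.01,"z": -0.03,"wx": 0,"wy": 0,"wz": 0,"fingers": -1},
    {"x": 0,"y": 0.025,"z": -0.01,"wx": 0,"wy": 0,"wz": 0,"fingers": -1},
    {"x": -0.004,"y": 0.04,"z": 0,"wx": 0,"wy": 0,"wz": 0,"fingers": -1},
    {"x": -0.004,"y": 0.05,"z": 0,"wx": 0,"wy": 0,"wz": 0,"fingers": -1},
  ],
)

```text
clock: 51.58
tool_pos: [0.5583, 0.2512, 0.3251]
eef_rot: [1.0, -0.016, 0.003, -0.002]
contact_force: [0.1, 0.2, -3.5]
opening: 0.513
```

>>> apply_moves(
  series=[
    {"x": -0.005,"y": 0.055,"z": 0,"wx": 0,"wy": 0,"wz": 0,"fingers": -1},
    {"x": -0.005,"y": 0.06,"z": 0,"wx": 0,"wy": 0,"wz": 0,"fingers": -1},
    {"x": -0.005,"y": 0.06,"z": 0,"wx": 0,"wy": 0,"wz": 0,"fingers": -1},
    {"x": -0.005,"y": 0.06,"z": 0,"wx": 0,"wy": 0,"wz": 0,"fingers": -1},
    {"x": -0.005,"y": 0.06,"z": 0,"wx": 0,"wy": 0,"wz": 0,"fingers": -1},
    {"x": -0.005,"y": 0.06,"z": 0,"wx": 0,"wy": 0,"wz": 0,"fingers": -1},
    {"x": -0.005,"y": 0.06,"z": 0,"wx": 0,"wy": 0,"wz": 0,"fingers": -1},
    {"x": -0.005,"y": 0.06,"z": 0,"wx": 0,"wy": 0,"wz": 0,"fingers": -1},
  ],
)

```text
clock: 52.58
tool_pos: [0.5023, -0.1495, 0.323]
eef_rot: [1.0, -0.019, -0.001, 0.001]
contact_force: [0.9, -0.6, -3.4]
opening: 0.519
```

```bash
python3 -c "
from h import *
go(.4915,-.406,.2,-2);print(get_state()['moment'])"
```

```text
shift [-0.0007  0.3205  0.1546] turn [ 0.0008  0.0008 -0.0013] pos [ 0.5023 -0.1495  0.323 ] q7 0.17 F [ 0.9 -0.6 -3.4] op 0.519 t 52.575
[-0.07419917  0.0027467   0.03850679]
```

>>> apply_moves(
  series=[
    {"x": 0,"y": 0.055,"z": 0,"wx": 0,"wy": 0,"wz": 0,"fingers": -1},
    {"x": 0,"y": 0.055,"z": 0,"wx": 0,"wy": 0,"wz": 0,"fingers": -1},
    {"x": 0,"y": 0.055,"z": 0,"wx": 0,"wy": 0,"wz": 0,"fingers": -1},
    {"x": 0,"y": 0.055,"z": 0,"wx": 0,"wy": 0,"wz": 0,"fingers": -1},
    {"x": 0,"y": 0.05,"z": 0,"wx": 0,"wy": 0,"wz": 0,"fingers": -1},
    {"x": 0,"y": 0.03,"z": 0,"wx": 0,"wy": 0,"wz": 0,"fingers": -1},
    {"x": 0,"y": 0,"z": 0,"wx": 0,"wy": 0,"wz": 0,"fingers": -1},
  ],
)

```text
clock: 53.45
tool_pos: [0.4764, -0.4063, 0.3212]
eef_rot: [1.0, -0.028, -0.007, 0.002]
contact_force: [0.2, 0.4, -2.7]
opening: 0.513
```

```bash
python3 -c "
from h import *
go(.491,-.406,.2,-2)"
```

```text
shift [ 0.0203 -0.0021  0.1512] turn [ 0.0014  0.0046 -0.0066] pos [ 0.4764 -0.4063  0.3212] q7 0.59 F [ 0.2  0.4 -2.7] op 0.513 t 53.45
```

>>> apply_moves(
  series=[
    {"x": 0.018,"y": -0.002,"z": 0.01,"wx": 0.001,"wy": 0.004,"wz": -0.006,"fingers": -1},
    {"x": 0,"y": 0,"z": 0.04,"wx": 0,"wy": 0,"wz": 0,"fingers": -1},
    {"x": 0,"y": 0,"z": 0.05,"wx": 0,"wy": 0,"wz": 0,"fingers": -1},
    {"x": 0,"y": 0,"z": 0.05,"wx": 0,"wy": 0,"wz": 0,"fingers": -1},
    {"x": 0,"y": 0,"z": 0.03,"wx": 0,"wy": 0,"wz": 0,"fingers": -1},
    {"x": 0,"y": 0,"z": 0,"wx": 0,"wy": 0,"wz": 0,"fingers": -1},
  ],
)

```text
clock: 54.2
tool_pos: [0.4978, -0.393, 0.1709]
eef_rot: [1.0, -0.01, 0.002, -0.004]
contact_force: [-0.3, 0.0, -2.1]
opening: 0.51
```

```bash
python3 -c "
from h import *
go(.491,-.406,.15,-2)"
```

```text
shift [-0.0083  0.0166  0.026 ] turn [-0.0028 -0.0011  0.0049] pos [ 0.4978 -0.393   0.1709] q7 0.6 F [-0.3  0.  -2.1] op 0.51 t 54.2
```

>>> apply_moves(
  series=[
    {"x": -0.008,"y": 0.016,"z": -0.004,"wx": -0.003,"wy": -0.001,"wz": 0.005,"fingers": -1},
    {"x": 0,"y": 0,"z": 0,"wx": 0,"wy": 0,"wz": 0,"fingers": -1},
    {"x": 0,"y": 0,"z": 0.012,"wx": 0,"wy": 0,"wz": 0,"fingers": -1},
    {"x": 0,"y": 0,"z": 0.01,"wx": 0,"wy": 0,"wz": 0,"fingers": -1},
    {"x": 0,"y": 0,"z": 0,"wx": 0,"wy": 0,"wz": 0,"fingers": -1},
  ],
)

```text
clock: 54.82
tool_pos: [0.4936, -0.4067, 0.1591]
eef_rot: [1.0, -0.017, 0.003, 0.002]
contact_force: [0.1, 0.4, -3.4]
opening: 0.51
```

```bash
python3 -c "
from h import *
go(.491,-.406,.15,-2)"
```

```text
shift [-0.0033 -0.0008  0.0114] turn [ 0.0014 -0.002   0.0002] pos [ 0.4936 -0.4067  0.1591] q7 0.6 F [ 0.1  0.4 -3.4] op 0.51 t 54.825
```

>>> apply_moves(
  series=[
    {"x": 0,"y": 0,"z": 0.008,"wx": 0.001,"wy": -0.002,"wz": 0,"fingers": -1},
    {"x": 0,"y": 0,"z": 0.004,"wx": 0,"wy": 0,"wz": 0,"fingers": -1},
    {"x": 0,"y": 0,"z": 0.002,"wx": 0,"wy": 0,"wz": 0,"fingers": -1},
    {"x": 0,"y": 0,"z": 0,"wx": 0,"wy": 0,"wz": 0,"fingers": -1},
  ],
)

```text
clock: 55.32
tool_pos: [0.4941, -0.4085, 0.1501]
eef_rot: [1.0, -0.018, 0.001, 0.002]
contact_force: [-0.1, 1.0, -3.6]
opening: 0.509
```

>>> apply_moves(
  series=[
    {"x": 0,"y": 0,"z": 0.003,"wx": 0,"wy": 0,"wz": 0,"fingers": -1},
    {"x": 0,"y": 0,"z": 0.001,"wx": 0,"wy": 0,"wz": 0,"fingers": -1},
  ],
)

```text
clock: 55.58
tool_pos: [0.4947, -0.4104, 0.1498]
eef_rot: [1.0, -0.018, 0.002, 0.004]
contact_force: [-2.3, 0.5, 2.8]
opening: 0.508
```

>>> apply_moves(
  series=[
    {"x": 0,"y": 0,"z": 0,"wx": 0,"wy": 0,"wz": 0,"fingers": 0.06},
    {"x": 0,"y": 0,"z": 0,"wx": 0,"wy": 0,"wz": 0,"fingers": 0.15},
    {"x": 0,"y": 0,"z": 0,"wx": 0,"wy": 0,"wz": 0,"fingers": 0.35},
    {"x": 0,"y": 0,"z": 0,"wx": 0,"wy": 0,"wz": 0,"fingers": 0.4},
    {"x": 0,"y": 0,"z": -0.03,"wx": 0,"wy": 0,"wz": 0,"fingers": 0.4},
    {"x": 0,"y": 0,"z": -0.06,"wx": 0,"wy": 0,"wz": 0,"fingers": 0.4},
    {"x": 0,"y": 0,"z": -0.077,"wx": 0,"wy": 0,"wz": 0,"fingers": 0.4},
    {"x": 0,"y": 0,"z": -0.02,"wx": 0,"wy": 0,"wz": 0,"fingers": 0},
  ],
)

```text
clock: 56.58
tool_pos: [0.4949, -0.4082, 0.3009]
eef_rot: [1.0, -0.017, 0.001, 0.003]
contact_force: [0.0, 0.6, -0.1]
opening: 0.613
```

```bash
python3 -c "
from h import *
p,d,P=look('side','s8.png')
for n,c,r in [('can2',(.583,-.41),.026),('can1',(.494,-.41),.026),('b1',(.497,-.304),.0295),('b2',(.59,-.305),.0295)]:
  B=pts(P,c,.04,.03,.08);print(n,len(B),circ(B,c,r).round(4) if len(B)>8 else '', pts(P,c,.03,.05,.3)[:,2].max())
print(ray('top',0,0,0))
print(get_state()['q'].round(2));go(.48,-.06,.29,-2)"
```

```text
can2 361 [ 0.5823 -0.4117] 0.2077717293965572
can1 378 [ 0.4909 -0.4125] 0.20786824854575803
b1 26 [ 0.4969 -0.3034] 0.12344520836298789
b2 65 [ 0.5906 -0.3056] 0.12245657853215042
[1.24524468 0.87459213]
[ 0.6   0.64  0.04  1.44 -0.02  1.05  0.6 ]
shift [-0.0337 -0.4344  0.0119] turn [ 0.0016 -0.001   0.0002] pos [ 0.495  -0.4082  0.3013] q7 0.6 F [ 1.3 -0.9  0.3] op 0.561 t 56.625
```

View pics/s8.png

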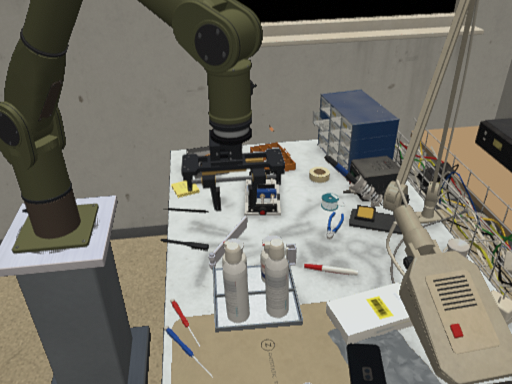

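All four containers stand in the caddy, cans at (236,283) and (275,278) in the back bay with the bottles behind them in the front bay. Next is the gate, with the fingers shut and the tool leaning back.

>>> apply_moves(
  series=[
    {"x": -0.006,"y": -0.07,"z": 0,"wx": 0,"wy": 0,"wz": 0,"fingers": -1},
    {"x": -0.007,"y": -0.07,"z": 0,"wx": 0,"wy": 0,"wz": 0,"fingers": -1},
    {"x": -0.007,"y": -0.07,"z": 0,"wx": 0,"wy": 0,"wz": 0,"fingers": -1},
    {"x": -0.007,"y": -0.07,"z": 0,"wx": 0,"wy": 0,"wz": 0,"fingers": -1},
    {"x": -0.007,"y": -0.07,"z": 0,"wx": 0,"wy": 0,"wz": 0,"fingers": -1},
    {"x": -0.007,"y": -0.05,"z": 0,"wx": 0,"wy": 0,"wz": 0,"fingers": -1},
    {"x": 0,"y": 0,"z": 0,"wx": -0.042,"wy": 0,"wz": 0,"fingers": -1},
    {"x": 0,"y": 0,"z": 0,"wx": -0.042,"wy": 0,"wz": 0,"fingers": -1},
  ],
  force=20,
)

```text
clock: 57.62
tool_pos: [0.4718, -0.0794, 0.2944]
eef_rot: [0.99, -0.019, -0.001, 0.137]
contact_force: [-0.8, 0.1, -0.8]
opening: 0.006
```

```bash
cat >> h.py <<'E'
def gt(x,y,z,tilt=15):
    st=get_state();Rc=R.from_quat(st['eef_rot']);Rt=R.from_euler('z',-2,degrees=True)*R.from_quat([1,0,0,0])*R.from_euler('x',-tilt,degrees=True)
    print('shift',(Rc.inv().apply(np.array([x,y,z])-st['tool_pos'])/.8).round(4),'turn',((Rc.inv()*Rt).as_rotvec()/np.pi).round(4),'pos',st['tool_pos'].round(4),'F',st['contact_force'].round(1),'toolz',Rc.apply([0,0,1]).round(2),'op',round(st['opening'],3))
E
python3 -c "
from h import *
gt(.465,-.10,.03)"
```

```text
shift [-0.0085 -0.0648  0.3251] turn [ 0.0043 -0.0006 -0.0014] pos [ 0.4718 -0.0794  0.2944] F [-0.8  0.1 -0.8] toolz [-0.01 -0.27 -0.96] op 0.006
```

>>> apply_moves(
  series=[
    {"x": -0.009,"y": -0.015,"z": 0.07,"wx": 0.004,"wy": 0,"wz": -0.001,"fingers": -1},
    {"x": 0,"y": -0.015,"z": 0.07,"wx": 0,"wy": 0,"wz": 0,"fingers": -1},
    {"x": 0,"y": -0.015,"z": 0.07,"wx": 0,"wy": 0,"wz": 0,"fingers": -1},
    {"x": 0,"y": -0.015,"z": 0.06,"wx": 0,"wy": 0,"wz": 0,"fingers": -1},
    {"x": 0,"y": -0.005,"z": 0.04,"wx": 0,"wy": 0,"wz": 0,"fingers": -1},
    {"x": 0,"y": 0,"z": 0,"wx": 0,"wy": 0,"wz": 0,"fingers": -1},
  ],
)

```text
clock: 58.38
tool_pos: [0.4688, -0.0849, 0.0313]
eef_rot: [0.992, -0.009, 0.002, 0.128]
contact_force: [0.1, -0.5, 0.9]
opening: 0.002
```

```bash
python3 -c "
from h import *
gt(.465,-.10,.03);gt(.515,-.1225,.03);gt(.545,-.1466,.03)"
```

```text
shift [-0.0044  0.0179  0.0064] turn [-0.0013 -0.0032  0.0048] pos [ 0.4688 -0.0849  0.0313] F [ 0.1 -0.5  0.9] toolz [ 0.   -0.25 -0.97] op 0.002
shift [0.0586 0.0439 0.0136] turn [-0.0013 -0.0032  0.0048] pos [ 0.4688 -0.0849  0.0313] F [ 0.1 -0.5  0.9] toolz [ 0.   -0.25 -0.97] op 0.002
shift [0.0966 0.0723 0.0213] turn [-0.0013 -0.0032  0.0048] pos [ 0.4688 -0.0849  0.0313] F [ 0.1 -0.5  0.9] toolz [ 0.   -0.25 -0.97] op 0.002
```

>>> apply_moves(
  series=[
    {"x": 0.029,"y": 0.022,"z": 0.006,"wx": 0,"wy": -0.003,"wz": 0.005,"fingers": -1},
    {"x": 0.029,"y": 0.022,"z": 0.006,"wx": 0,"wy": 0,"wz": 0,"fingers": -1},
    {"x": 0.019,"y": 0.015,"z": 0.004,"wx": 0,"wy": 0,"wz": 0,"fingers": -1},
    {"x": 0.019,"y": 0.015,"z": 0.004,"wx": 0,"wy": 0,"wz": 0,"fingers": -1},
  ],
)

```text
clock: 58.88
tool_pos: [0.5449, -0.1479, 0.0352]
eef_rot: [0.992, -0.016, -0.002, 0.128]
contact_force: [-0.9, -0.3, -0.4]
opening: 0.006
```

```bash
python3 -c "
from h import *
gt(.568,-.179,.03);gt(.5795,-.2097,.03);
p,d,P=look('side');cv2.imwrite('pics/s9.png',cv2.resize(p[170:340,170:340,::-1],None,fx=3,fy=3))"
```

```text
shift [0.0302 0.0351 0.0159] turn [-0.0018 -0.0002  0.0005] pos [ 0.5449 -0.1479  0.0352] F [-0.9 -0.3 -0.4] toolz [-0.01 -0.25 -0.97] op 0.006
shift [0.0458 0.0717 0.0255] turn [-0.0018 -0.0002  0.0005] pos [ 0.5449 -0.1479  0.0352] F [-0.9 -0.3 -0.4] toolz [-0.01 -0.25 -0.97] op 0.006
```

View pics/s9.png

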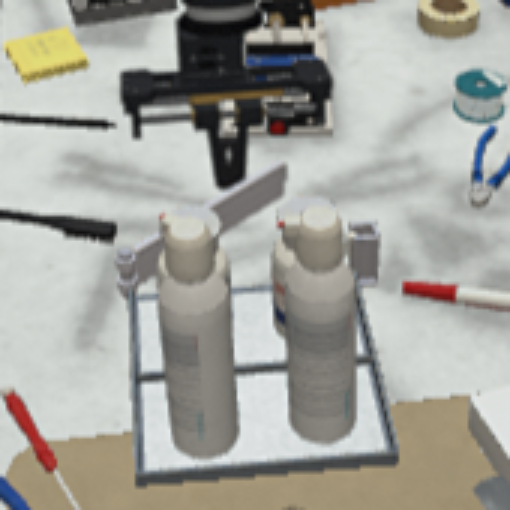

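The gate has swung partway in, free end at crop (283,170), with the finger behind it. Continuing.

>>> apply_moves(
  series=[
    {"x": 0.015,"y": 0.018,"z": 0.008,"wx": 0,"wy": 0,"wz": 0,"fingers": -1},
    {"x": 0.015,"y": 0.018,"z": 0.007,"wx": 0,"wy": 0,"wz": 0,"fingers": -1},
    {"x": 0.008,"y": 0.018,"z": 0.005,"wx": 0,"wy": 0,"wz": 0,"fingers": -1},
    {"x": 0.008,"y": 0.018,"z": 0.005,"wx": 0,"wy": 0,"wz": 0,"fingers": -1},
  ],
)

```text
clock: 59.42
tool_pos: [0.5829, -0.2119, 0.0359]
eef_rot: [0.992, -0.017, 0.001, 0.128]
contact_force: [0.0, 0.6, -0.9]
opening: 0.003
```

```bash
python3 -c "
from h import *
gt(.583,-.2225,.03);gt(.583,-.2364,.03)"
```

```text
shift [0.0005 0.0109 0.0105] turn [-0.0018 -0.0023 -0.0001] pos [ 0.5829 -0.2119  0.0359] F [ 0.   0.6 -0.9] toolz [-0.   -0.25 -0.97] op 0.003
shift [0.0011 0.0277 0.0149] turn [-0.0018 -0.0023 -0.0001] pos [ 0.5829 -0.2119  0.0359] F [ 0.   0.6 -0.9] toolz [-0.   -0.25 -0.97] op 0.003
```

>>> apply_moves(
  series=[
    {"x": 0,"y": 0.011,"z": 0.008,"wx": 0,"wy": 0,"wz": 0,"fingers": -1},
    {"x": 0,"y": 0.011,"z": 0.005,"wx": 0,"wy": 0,"wz": 0,"fingers": -1},
    {"x": 0,"y": 0.009,"z": 0.003,"wx": 0,"wy": 0,"wz": 0,"fingers": -1},
    {"x": 0,"y": 0.006,"z": 0.002,"wx": 0,"wy": 0,"wz": 0,"fingers": -1},
  ],
)

```text
clock: 59.92
tool_pos: [0.5833, -0.2363, 0.0287]
eef_rot: [0.992, -0.015, 0.003, 0.122]
contact_force: [-3.0, 13.7, 9.8]
opening: 0.003
```

>>> apply_moves(
  series=[
    {"x": 0,"y": 0.008,"z": 0.001,"wx": 0,"wy": 0,"wz": 0,"fingers": -1},
    {"x": 0,"y": 0.008,"z": 0.001,"wx": 0,"wy": 0,"wz": 0,"fingers": -1},
  ],
)

```text
clock: 60.18
tool_pos: [0.5833, -0.2362, 0.0287]
eef_rot: [0.993, -0.01, 0.002, 0.114]
contact_force: [-2.4, 13.4, 8.7]
opening: 0.007
```

```bash
python3 -c "
from h import *
gt(.583,-.2364,.03)
p,d,P=look('side')
m=(P[...,2]>.02)&(P[...,2]<.055)&(P[...,0]>.45)&(P[...,0]<.64)&(P[...,1]>-.262)&(P[...,1]<-.18)
print(m.sum(),P[m].mean(0))
p,d,P=look('top');cv2.imwrite('pics/t9.png',cv2.resize(p[150:240,262:392,::-1],None,fx=5,fy=5))"
```

```text
shift [-0.0003  0.0006 -0.0015] turn [-0.0108 -0.0033  0.0041] pos [ 0.5833 -0.2362  0.0287] F [-2.4 13.4  8.7] toolz [ 0.   -0.23 -0.97] op 0.007
250 [ 0.53867734 -0.24865606  0.03738936]
```

View pics/t9.png

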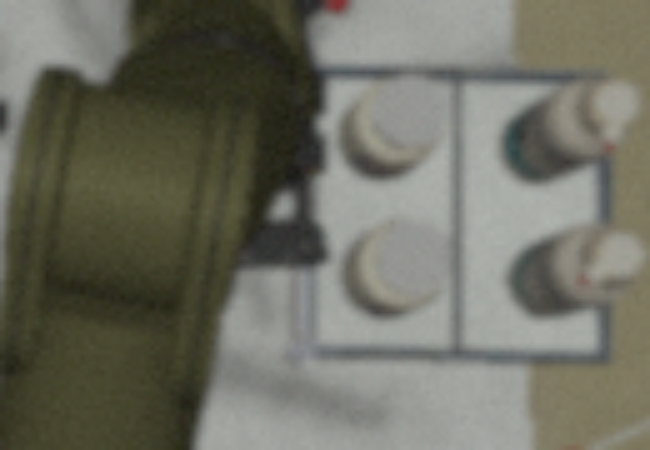

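The gate is flush along the front edge (crop x≈300), and the finger met a firm stop at the predicted closed position (y −0.236, no give under 13 N). Backing off to verify.

>>> apply_moves(
  series=[
    {"x": 0,"y": -0.03,"z": -0.007,"wx": 0,"wy": 0,"wz": 0,"fingers": -1},
    {"x": 0,"y": -0.06,"z": -0.02,"wx": 0,"wy": 0,"wz": 0,"fingers": -1},
    {"x": 0,"y": -0.06,"z": -0.05,"wx": 0,"wy": 0,"wz": 0,"fingers": -1},
    {"x": 0,"y": -0.07,"z": -0.07,"wx": 0,"wy": 0,"wz": 0,"fingers": -1},
    {"x": 0,"y": -0.07,"z": -0.07,"wx": 0,"wy": 0,"wz": 0,"fingers": -1},
    {"x": 0,"y": 0,"z": 0,"wx": 0,"wy": 0,"wz": 0,"fingers": -1},
  ],
)

```text
clock: 61.02
tool_pos: [0.5869, 0.0057, 0.1287]
eef_rot: [0.993, -0.01, 0.001, 0.114]
contact_force: [-0.5, -0.5, 0.3]
opening: 0.004
```

```bash
python3 -c "
from h import *
print(get_state()['tool_pos'])
for n in('top','side'):
  p,d,P=look(n,'f_%s.png'%n)
  m=(P[...,2]>.035)&(P[...,2]<.056)&(P[...,0]>.46)&(P[...,0]<.62)&(P[...,1]>-.268)&(P[...,1]<-.17)
  Q=P[m];a=np.polyfit(Q[:,0],Q[:,1],1) if len(Q)>9 else None;print(n,len(Q),a,a is not None and (np.degrees(np.arctan(a[0])),np.polyval(a,.443),np.polyval(a,.63)))
  if n=='top': a=p[150:240,262:392,::-1]; b=p[150:250,100:250,::-1]
a=cv2.resize(a,(520,360));b=cv2.resize(b,(540,360))
cv2.imwrite('pics/fin.png',cv2.resize(np.hstack([b,a]),None,fx=.75,fy=.75))
"
```

```text
[0.58693296 0.00566105 0.12871217]
top 124 [-0.04129789 -0.22687784] (np.float64(-2.3648511929324694), np.float64(-0.245172803743829), np.float64(-0.2528955098682454))
side 101 [-0.04416187 -0.22585704] (np.float64(-2.5286456704406786), np.float64(-0.24542075007383612), np.float64(-0.25367901943015303))Traceback (most recent call last):
  File "<string>", line 10, in <module>
    cv2.imwrite('pics/fin.png',cv2.resize(np.hstack([b,a]),None,fx=.75,fy=.75))
                                          ~~~~~~~~~^^^^^^^
    return _nx.concatenate(arrs, 1, dtype=dtype, casting=casting)
           ~~~~~~~~~~~~~~~^^^^^^^^^^^^^^^^^^^^^^^^^^^^^^^^^^^^^^^
ValueError: all the input arrays must have same number of dimensions, but the array at index 0 has 3 dimension(s) and the array at index 1 has 2 dimension(s)
```

```bash
python3 -c "
from h import *
p=cv2.imread('pics/f_top.png')
a=cv2.resize(p[150:240,262:392],(520,360));b=cv2.resize(p[150:250,100:250],(540,360))
cv2.imwrite('pics/fin.png',cv2.resize(np.hstack([b,a]),None,fx=.75,fy=.75))"
```

```text
(no output)
```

View pics/fin.png

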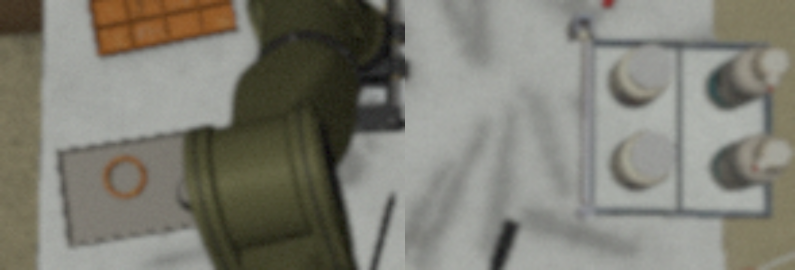

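The gate lies flush against the caddy front and reaches the catch post, with all four containers upright. The tape is in the tray. The loupe is mostly behind the arm at (183,195), so I'll check it from the side view and hand in.

```bash
python3 -c "
from h import *
p,d,P=look('side')
m=(p.max(-1)<60)&(abs(P[...,0]-.44)<.07)&(abs(P[...,1]-.29)<.12)&(P[...,2]>.0)&(P[...,2]<.06)
Q=P[m];print(len(Q),Q.mean(0),Q.min(0),Q.max(0)); print(get_state()['contact_force'])
if len(Q)>20: finish_job();print('done')"
```

```text
116 [0.44965953 0.25410216 0.02606043] [0.3892318  0.22012721 0.00238286] [0.50913791 0.40974778 0.03985442]
[-0.5709194  -0.70520825 -0.08598937]
the job is handed in; nothing more can be done
done
```

The job is done and handed in, at about 61 s of the 210 s allowed.

- **Tray:** I moved the loupe and then the tape roll from the caddy into the grey tray. The last side-view check put a cluster of dark pixels, taken as the loupe, at about (0.45, 0.25), inside the tray. That is about 25 mm from where I released it. It may have been nudged, or this may be camera error. In the last top view the loupe was mostly hidden by the arm, so I relied on the side-view depth reading for it.
- **Bottles and cans:** All four were present. Both white bottles stand in the front bay and both cans in the back bay. After the last placing, the side camera measured their tops at the right heights (about 0.123 m and 0.208 m). The final top view shows all four upright behind the shut gate.
- **Gate:** I pushed it to a firm stop at the predicted closed position, where it did not give under about 13 N. After I backed off, the two cameras measured its angle at −2.4° and −2.5°. The caddy's own yaw is about −2°, good to half a degree, so the gate is home within measurement accuracy. I did not sense the catch itself snapping shut.

Three things did not go smoothly:
- The first try at lowering the tape appeared to touch the tray's end wall lightly, at about 1 N, so I shifted it and tried again.
- The loupe and bottle 2 each needed a second, lower grip.
- The cans could only be gripped on their rounded shoulder, but they held.

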